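# Load the tile hoist, trip its pawl and lower the tray

### The arm

A 6-joint arm with a two-finger parallel gripper is mounted at the origin on the work surface. World frame = base frame: x ahead of the robot, y to its left, z up, the work surface at z = 0. Lengths are in m, angles in rad, forces in N, time in s.
With the tool pointing down it reaches from about 0.35 to 0.85 m from the base axis. Payload 8.1 kg.
Tool frame: the origin (TCP) lies midway between the tips of the shut fingers; the grasp point (between the pads) lies 19 mm behind it (robot.tcp_to_grasp is the distance from the TCP to the grasp point, in m); x points along the fingers, y is the direction in which the jaws open and shut, and the axes are right-handed (so a half turn about x gives the same grasp; the last joint's range is limited). The gripper opens to 93 mm and grips with 3 to 60 N. Pads are 15 mm wide; open, the fingers measure 128 mm over their backs; the gripper's body (75 mm by 188 mm) begins 65 mm behind the grasp point.
Start: joints at [1.184, 0.13, 1.488, -0, 1.523, -0.085], TCP at [0.178, 0.573, 0.219] pointing down, gripper open.
Joint ranges: [-2.96, 2.96], [-0.89, 2.26], [0.02, 2.5], [-1.34, 4.48], [0, 2.73], [-2.66, 2.66]. Speed limits (rad/s): [2.39, 2.39, 2.79, 3.14, 3.14, 3.14].

### API

Orientations are given as a rotation vector (axis times angle).
In Python, from plant import robot gives the robot as it stands.
- The arm moves only by the tool play_rows, never from a script. Its argument "plan" is a list of rows, each an object with "slide": the shift along the world's x, y, z as a fraction of full scale, a list of three; "roll": the turn about the world's z as a fraction of full scale; "fingers": the gripper command: -1 is shut, 1 is fully open, values between are in proportion. A call has 1 to 20 rows; each row shifts and turns the commanded pose from where the row before left it; what a row does not reach is not made up. Full scale, the value 1, is 30 mm for a shift and 8 degrees for a turn. A row lasts 1/8 s, in which the tool goes at most 62.5 mm and 10.7 degrees, less where a joint would pass 70% of its speed; a pose out of reach is approached as far as the arm can. A call with a number of a shift or a turn outside -1 to 1 is refused whole. A call with a gripper value outside its range is refused whole. The fingers move at their own pace and stop on an object; "squeeze" is the grip in N (left out, the last holds). Time passes only in rows, so rows that do not move let the fingers close. It gives the time, the measured TCP pose, the force and the opening at its end, in the units of the state.
- robot.read_state(): the state, without advancing time (a new reading comes with each control period).
- robot.read_camera(name): name is "scene" or "top" or "wrist"; returns the picture (384x512x3 uint8, red, green, blue); there is no depth.
- robot.get_calibration(name): a dict with "fx", "fy", "cx", "cy" (pixels), "R" (3x3) and "t" (3): a world point X has camera coordinates R X + t; the wrist camera has in their place "T_tool_cam" (4x4, takes a point from camera to tool coordinates, whose origin is the TCP and whose axes are the tool frame's). Camera axes: x right, y down, z forward; pixel columns grow to the right and rows downward; lengths in m; the calibration is good to about 2 mm. A picture is of the moment at which its call begins: read the wrist's pose just before it. get_calibration takes no time and is no camera call.
- robot.close_job(): hands the job in, once; it reports no verdict.
Trained networks look in the newest picture that a camera, given by its name, has taken for a name from the list of things; names that differ only in an ending like _2 or _b are one class to them, and where a whole thing is asked for, a point or a joint stands for the part that bears it (a point fixed in the world has none). Each returns a list of dicts, best first, with "p" (0 to 1); they miss things now and then, are a little off and sometimes report something else, mostly with a low value. They report only what shows in the picture. A call takes as long as a camera call.
- robot.boxes_of(camera, target): "extent" ([centre column, centre row, width, height] in pixels, round what is visible of it).
- robot.regions_of(camera, target): "region" (384x512 bool, what is visible of it) and "extent" ([centre column, centre row, width, height] in pixels, round what is visible of it).
- robot.mark_of(camera, target): "point" ([column, row] in pixels: a listed point, or the origin of a listed thing).
The state is a dict: "t": time; "q": joint angles; "dq": joint speeds; "joint_torque": joint torques, N m; "tool_pos": TCP position; "orientation": TCP orientation; "force": force on the tool from outside, world axes, zero at the start; "wrist_torque": the same for the moment, N m; "opening": finger opening in m.
Only numpy, scipy, OpenCV 4.12 (cv2) and the standard library are available. Lean on these libraries where they do the work, as an engineer would, in place of code of your own. Each camera call takes 0.05 s, during which the arm holds its last target.

### The job

Clear the bench: put whichever of the tile strip, tile offcut, nippers, screwdriver and grout float are lying there into the raised hoist tray. When all of them are in, take the steel rod from its cradle, flick it under the red pawl to throw the pawl right over off the ratchet wheel (with the rod, never with the gripper), then push the tray all the way down. Leave the loaded tray down, the pawl thrown off and the rod lying in its cradle again, without disturbing the tile stack, the jar or the mug.

Things in the scene. Friction and masses are not known exactly. Their poses are not given: they have to be found in the camera images.
- hoist: Blue and grey rack hoist, fixed. Origin at bench level, z up, x away from the robot at yaw 0. The tray is on its -y side (centre y = -250 mm), wheel and pawl on its robot side (-x). Behind them (x above 5 mm) stand two blue posts (y = 0, 175 mm high; y = 55, 210 mm high) and a steel column 24 mm wide at x = 40, y = -58, 252 mm high. Base 12 mm thick.
- pawl_pivot (a point): The pawl's pivot: hoist frame x = -21, y = 55, z = 188 mm; its axis is the hoist's x axis. Ratchet wheel: axis along hoist x at y = 0, z = 150 mm, outer radius 40 mm, from x = -16 to -34 mm.
- pawl (a joint): Angle of the red pawl, rad. 0: down, nose between the wheel's teeth, so the tray cannot go down. It grows as its free end is lifted up and over towards hoist +y; past vertical (about 1.5) it falls by itself onto its stop at 1.9 and stays off. Let go earlier it falls back to 0. It weighs 120 g and turns freely.
- pawl_tail (a point): On the centre line of the pawl's arm, 99 mm from the pivot, near its free end. The arm is a straight bar 120 mm long, 18 mm wide (hoist x = -30 to -12), 12 mm thick. At joint 0 it points to hoist -y, rising 12 degrees: this point is at y = -42, z = 209 mm, its underside at z = 202 mm. It overhangs the wheel, with open space of over 50 mm below it.
- tray (a joint): How far the tray is lowered, m: 0 raised (as at the start), 0.09 fully down on its stop. A friction brake holds it where it is left, even loaded; with the pawl off, pushing it straight down takes about 3 to 15 N. It cannot be lowered while the pawl is in the wheel.
- tray_in (a point): Centre of the tray's inner floor, axes as the hoist (raised: 110 mm above the bench). Aluminium tray, inside 200 mm along x, 300 mm along y, walls 5 mm thick, rim 45 mm above the floor.
- push_ledge (a point): Centre of the top of the yellow push ledge on the tray's robot-side wall: flat, 30 mm along x by 70 mm along y, 10 mm thick, flush with the tray's rim; it may be pressed down with the closed fingers.
- rod: Loose steel rod, 240 mm long, 12 mm diameter, 180 g, both ends alike, with a black rubber sleeve 70 mm long and 22 mm diameter round its middle. Origin at its middle on the axis, x along it. At the start it lies in the cradle.
- cradle: Fixed black cradle, 150 x 80 mm base 8 mm thick, with two V rests at x = -55 and +55 mm (each 10 mm thick, 48 mm wide, V bottom at z = 45 mm, tops at about 69 mm). Origin at bench level under its middle, x along the rod. The rod lies in the Vs with its axis at z = 53.5 mm, the sleeve between the rests.
- strip: Loose; origin at the centre of its underside, x along its length, z up. Strip of pale yellow wall tile with mortar on its back, 120 x 45 x 16 mm, about 160 g. May be absent.
- offcut: Loose; origin at the centre of its underside, x along its length, z up. Offcut of darker yellow wall tile with mortar on its back, 90 x 50 x 16 mm, about 160 g. May be absent.
- nippers: Loose; origin at the centre of its underside, x along its length, z up. Black tile nippers lying flat, jaws to +x, from x = -78 to +61 mm, 16 to 18 mm thick; 34 mm wide at the joint boss (x = -3 to 27 mm), 31 to 43 mm over the handles; 200 g. May be absent.
- screwdriver: Loose; origin at the centre of its underside, x along its length, z up. Screwdriver with a square green and black handle 80 x 26 x 26 mm, centred on the origin, and a steel blade of 8 mm diameter from x = 40 to 95 mm; 120 g. May be absent.
- float: Loose; origin at the centre of its underside, x along its length, z up. Orange grout float 120 x 50 x 12 mm, standing on its sole, with a wooden grip bar above it along x, 100 x 24 mm, from z = 35 to 57 mm; 180 g. May be absent.
- tile_stack: Bystander: stack of square tiles 100 x 100 x 63 mm. Leave alone.
- spacer_jar: Bystander: jar, 64 mm diameter, 85 mm high. Leave alone.
- mug: Bystander: white mug, 80 mm diameter, 90 mm high. Leave alone.

How it is judged:
By the outcome, as a careful person would: the job done as asked, in the order asked, and still so for the second after the job is handed in, with the robot touching nothing.
Of strip, offcut, nippers, screwdriver, float only 4 to 5 are there at a start; the rules pass over those that are not, and their reading is None.
At some moment in a run one of strip, offcut, nippers, screwdriver, float may be knocked a few centimetres aside while the robot is not near it.
Once in a run the grip may slacken for a moment while it holds something.
It also fails if it takes over 192 s, if anything falls off the work surface, if the arm or the gripper's body presses on something with over 40 N, if the wrist force passes 120 N, or if a joint passes its speed limit or range.

## Working session

There is one attempt and no reset: what is moved stays moved. The work goes in short steps, Python scripts to look and compute and a tool call to move; the robot and the scene stay as the last step left them, time stands still between calls to the robot, and variables do not carry over. Pictures are saved under pics/ and viewed, and the job is handed in when it is done.

Besides the shell and the picture viewer there is one more tool, called after ">>>" as name(argument=value, ...), one argument or row to a line, values as JSON. play_rows: Moves the arm, as the interface text tells. Its arguments: {"type":"object","properties":{"plan":{"type":"array","items":{"type":"object","properties":{"slide":{"type":"array","items":{"type":"number","minimum":-1,"maximum":1}},"roll":{"type":"number","minimum":-1,"maximum":1},"fingers":{"type":"number"}}}},"squeeze":{"type":"number"}},"required":["plan"]}

```bash
mkdir -p pics; ls
cat > h.py <<'E'
import numpy as np,cv2
from plant import robot
def save(cam,name):
    im=robot.read_camera(cam); cv2.imwrite('pics/'+name+'.png',im[:,:,::-1]); return im
E
python3 - <<'E'
from h import *
s=robot.read_state(); print(s)
for c in ['scene','top','wrist']:
    save(c,c+'0'); print(c,robot.get_calibration(c))
E
```

```text
pics
{'t': 0.0, 'q': array([ 1.18358818e+00,  1.31137641e-01,  1.48928688e+00, -4.07166005e-05,
        1.52297472e+00, -8.54022560e-02]), 'dq': array([ 3.62132023e-04,  2.44909931e-03, -2.37305232e-04, -2.06291570e-03,
        5.57975303e-05, -1.08964887e-04]), 'joint_torque': array([ 8.55295948e-04, -5.59843183e+01, -4.91758096e+01,  7.67940329e-02,
        3.55918903e-02, -1.24243884e-04]), 'tool_pos': array([0.17812731, 0.57235683, 0.21759732]), 'orientation': array([ 0.23549471,  1.55816944, -0.23827737]), 'force': array([ 0.20874295,  0.11367458, -0.51026544]), 'wrist_torque': array([-0.01523909, -0.01743034,  0.0035235 ]), 'opening': 0.09215598597428411}
scene {'fx': 471.30517361096304, 'fy': 471.30517361096304, 'cx': 261.65029140929795, 'cy': 194.226484851212, 'R': array([[ 0.77413885,  0.63290536,  0.0118258 ],
       [ 0.53123224, -0.63939121, -0.55585177],
       [-0.34424025,  0.43658869, -0.83119731]]), 't': array([-0.4072671 , -0.19607453,  1.68682633])}
top {'fx': 456.69359457731827, 'fy': 456.69359457731827, 'cx': 255.22652964741823, 'cy': 190.8949011896748, 'R': array([[-0.03936344, -0.99920812,  0.00580025],
       [-0.9771427 ,  0.03727929, -0.20929021],
       [ 0.20890824, -0.01390605, -0.97783637]]), 't': array([0.02030031, 0.55611179, 1.48984956])}
wrist {'fx': 328.9958943721175, 'fy': 328.9958943721175, 'cx': 260.4766522190323, 'cy': 194.2763541302178, 'T_tool_cam': array([[ 9.11921037e-04, -2.95699202e-01,  9.55280666e-01,
        -1.66389093e-01],
       [ 9.99999337e-01,  9.41621012e-04, -6.63138985e-04,
        -1.10730602e-03],
       [-7.03422679e-04,  9.55280637e-01,  2.95699864e-01,
        -8.17546924e-02],
       [ 0.00000000e+00,  0.00000000e+00,  0.00000000e+00,
         1.00000000e+00]])}
```

View pics/scene0.png

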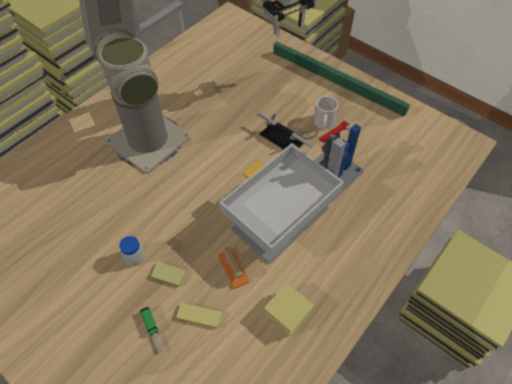

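View pics/top0.png

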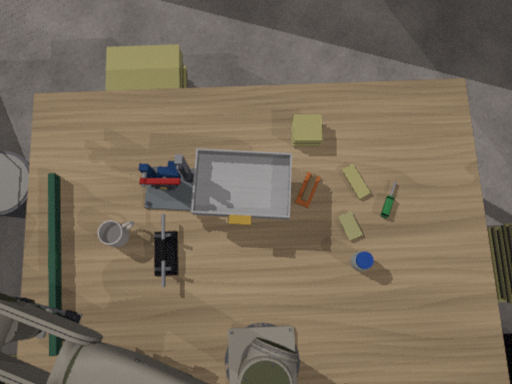

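View pics/wrist0.png

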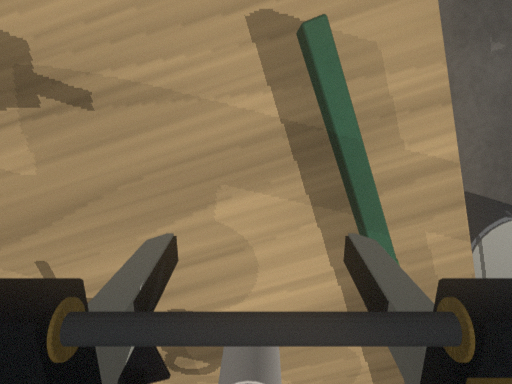

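```bash
cat >> h.py <<'E'
from scipy.spatial.transform import Rotation as Rot
def cam(c,st=None):
    k=robot.get_calibration(c); K=np.array([[k['fx'],0,k['cx']],[0,k['fy'],k['cy']],[0,0,1]])
    if c=='wrist':
        st=st or robot.read_state()
        T=np.eye(4);T[:3,:3]=Rot.from_rotvec(st['orientation']).as_matrix();T[:3,3]=st['tool_pos']
        W=np.linalg.inv(T@k['T_tool_cam']);return K,W[:3,:3],W[:3,3]
    return K,np.array(k['R']),np.array(k['t'])
def ray(C,px):
    K,R,t=C; d=R.T@np.linalg.inv(K)@np.array([px[0],px[1],1.]); return -R.T@t,d/np.linalg.norm(d)
def atz(C,px,z):
    o,d=ray(C,px); return o+d*(z-o[2])/d[2]
def tri(C1,p1,C2,p2):
    A=[];b=[]
    M=np.zeros((3,3));v=np.zeros(3)
    rs=[ray(C1,p1),ray(C2,p2)]
    for o,d in rs:
        P=np.eye(3)-np.outer(d,d);M+=P;v+=P@o
    X=np.linalg.solve(M,v); return X,[np.linalg.norm(np.cross(X-o,d)) for o,d in rs]
def proj(C,X):
    K,R,t=C; p=K@(R@np.asarray(X,float)+t); return p[:2]/p[2]
E
python3 - <<'E'
from h import *
np.set_printoptions(precision=4,suppress=True)
S,T=cam('scene'),cam('top')
for n in ['hoist','tray_in','push_ledge','pawl_pivot','pawl_tail','rod','cradle','strip','offcut','nippers','screwdriver','float','tile_stack','spacer_jar','mug']:
    a=robot.mark_of('scene',n);b=robot.mark_of('top',n)
    print(n,[(np.round(x['point'],1),round(x['p'],2)) for x in a[:2]],[(np.round(x['point'],1),round(x['p'],2)) for x in b[:2]])
    if a and b:
        X,e=tri(S,a[0]['point'],T,b[0]['point']);print('    ',X,np.round(e,4))
print(robot.read_state()['t'])
E
```

```text
hoist [(array([326.3, 175.3]), 0.68)] [(array([174.3, 187.7]), 0.77), (array([241.5, 219.7]), 0.3)]
     [0.5872 0.2785 0.0057] [0.004 0.004]
tray_in [(array([285.2, 201.4]), 0.92), (array([346. , 127.2]), 0.74)] [(array([241.6, 188.6]), 0.76), (array([356.4, 181.9]), 0.46)]
     [0.5658 0.0504 0.0876] [0.0085 0.0085]
push_ledge [] [(array([241. , 218.7]), 0.92)]
pawl_pivot [(array([344.8, 125.5]), 0.76), (array([135.7, 257.2]), 0.24)] [(array([142.3, 180.1]), 0.63)]
     [0.5766 0.3505 0.1857] [0.0008 0.0008]
pawl_tail [(array([328.4, 139.5]), 0.66), (array([165.5, 274.2]), 0.25)] [(array([168.6, 182.7]), 0.57)]
     [0.5674 0.2706 0.1823] [0.0011 0.0011]
rod [(array([282.5, 129.3]), 0.7), (array([281. , 134.2]), 0.35)] [(array([164. , 251.5]), 0.6), (array([169. , 253.2]), 0.48)]
     [0.3655 0.3095 0.0501] [0.0011 0.0011]
cradle [(array([280.8, 135.1]), 0.81)] [(array([167.5, 254. ]), 0.86)]
     [0.3607 0.3051 0.019 ] [0.0031 0.0031]
strip [(array([202.7, 316.5]), 0.68)] [(array([354.9, 182.7]), 0.65), (array([142.7, 179.6]), 0.34)]
     [ 0.5908 -0.3529 -0.0076] [0.0062 0.0062]
offcut [(array([167.3, 274.5]), 0.66)] [(array([350.1, 225.7]), 0.92), (array([310. , 134.9]), 0.16)]
     [ 0.432  -0.3246  0.0077] [0.0001 0.0001]
nippers [] []
screwdriver [(array([148.7, 324.7]), 0.83)] [(array([387.1, 208. ]), 0.73)]
     [ 0.4927 -0.4625 -0.0093] [0.0016 0.0016]
float [(array([230.6, 267.6]), 0.91), (array([166.7, 275.8]), 0.74)] [(array([142.3, 182.7]), 0.73), (array([305. , 189.9]), 0.59)]
     [ 0.5635  0.1142 -0.0248] [0.2818 0.2818]
tile_stack [(array([287.3, 313.4]), 0.58)] [(array([309.6, 135.7]), 0.61)]
     [ 0.7706 -0.1994  0.0048] [0.0094 0.0094]
spacer_jar [(array([135.7, 257.2]), 0.76)] [(array([358.4, 259.8]), 0.73)]
     [ 0.315  -0.3444  0.0015] [0.0001 0.0001]
mug [(array([323.2, 122.2]), 0.97)] [(array([243.3, 183. ]), 0.5)]
     [0.5626 0.0791 0.4058] [0.0721 0.0721]
1.65
```

Run:
```python
import cv2
t=cv2.imread('pics/top0.png');s=cv2.imread('pics/scene0.png')
cv2.imwrite('pics/c1.png',cv2.resize(t[130:300,90:310],None,fx=3.5,fy=3.5,interpolation=cv2.INTER_CUBIC))
cv2.imwrite('pics/c2.png',cv2.resize(s[80:270,210:380],None,fx=3.1,fy=3.1,interpolation=cv2.INTER_CUBIC))
cv2.imwrite('pics/c3.png',cv2.resize(t[100:290,270:420],None,fx=3,fy=3,interpolation=cv2.INTER_CUBIC))
```

```text
(no output)
```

View pics/c1.png

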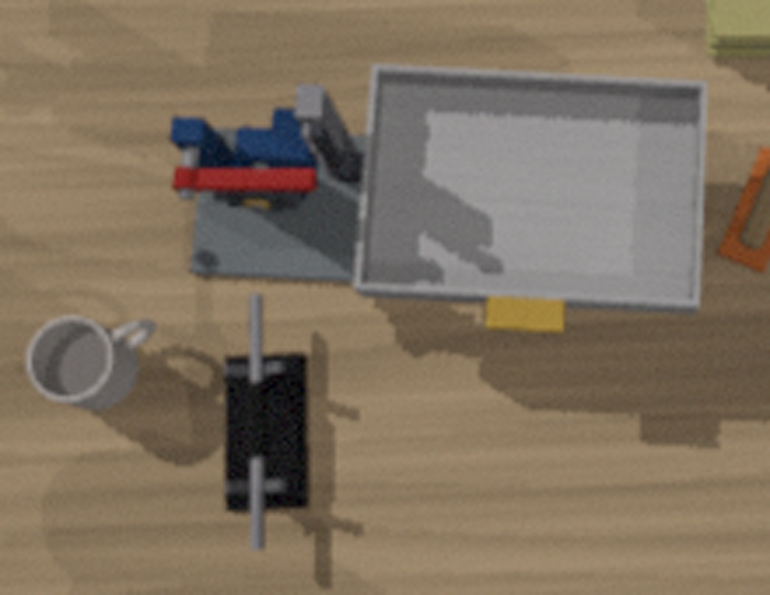

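View pics/c2.png

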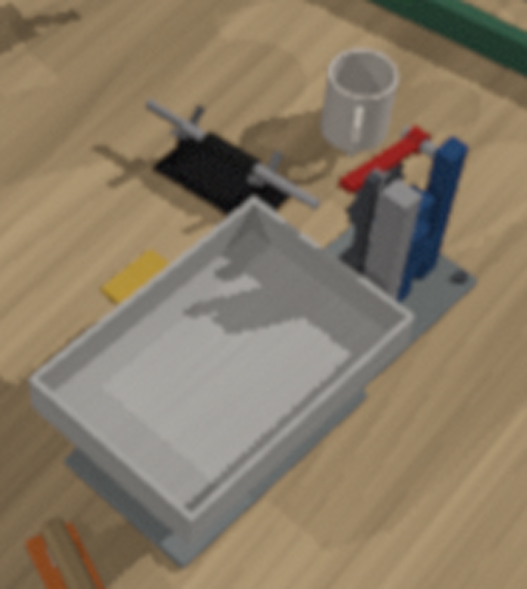

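View pics/c3.png

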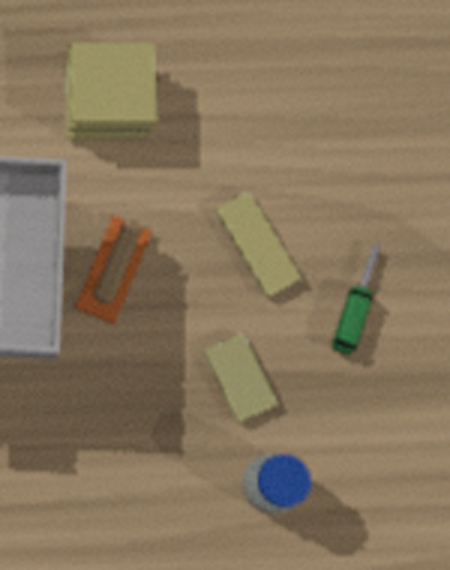

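Run:
```python
from h import *
from scipy.optimize import least_squares
np.set_printoptions(precision=4,suppress=True)
S,T=cam('scene'),cam('top')
c1=lambda p:(p[0]/3.5+90,p[1]/3.5+130)
c2=lambda p:(p[0]/3.1+210,p[1]/3.1+80)
P=[((105,-95,155),(372,66),(412,318)),((105,-405,155),(706,83),(190,515)),((-105,-405,155),(698,307),(32,380)),((-105,-95,155),(356,292),(255,198))]
for X,a,b in P: print(tri(T,c1(a),S,c2(b)))
def w(v,X):
    X=np.array(X)/1000;c,s=np.cos(v[2]),np.sin(v[2]);return np.array([v[0]+c*X[0]-s*X[1],v[1]+s*X[0]+c*X[1],X[2]])
def f(v):
    r=[]
    for X,a,b in P: r+=list(proj(T,w(v,X))-c1(a))+list(proj(S,w(v,X))-c2(b))
    return r
o=least_squares(f,[.58,.28,0]);print(o.x,np.array(f(o.x)).reshape(-1,4))
v=o.x
for n,X in dict(pivot=(-21,55,188),tail=(-21,-42,209),ledge=(-125,-250,155),tray=(0,-250,110),tail_free=(-21,-62,213),wheelc=(-25,0,150)).items(): print(n,w(v,X),proj(T,w(v,X)),proj(S,w(v,X)))
# rod ends
A=c1((256,297)),c2((152,103)); B=c1((258,546)),c2((315,203))
print('rod', tri(T,A[0],S,A[1]),tri(T,A[0],S,B[1]),tri(T,B[0],S,A[1]))
# objects quick at heights
for n,z,col in [('strip',.016,0),('offcut',.016,0),('screwdriver',.02,0),('float',.03,0)]:
    for cn,C in(('top',T),('scene',S)):
        for g in robot.regions_of(cn,n)[:2]:
            m=g['region'].astype(np.uint8);cnt=max(cv2.findContours(m,0,2)[0],key=cv2.contourArea)
            pts=np.array([atz(C,p[0],z)[:2] for p in cnt],np.float32)*1000
            print(n,cn,round(g['p'],2),g['extent'],cv2.minAreaRect(pts))
```

```text
(array([0.6844, 0.1863, 0.1494]), [np.float64(0.0005486725566602051), np.float64(0.0005486725566601851)])
(array([ 0.6544, -0.1211,  0.1584]), [np.float64(0.001612307650754971), np.float64(0.0016123076507551111)])
(array([ 0.4487, -0.1019,  0.149 ]), [np.float64(0.0030584362886617207), np.float64(0.0030584362886615342)])
(array([0.4751, 0.206 , 0.1489]), [np.float64(0.0041013719258306556), np.float64(0.004101371925830603)])
[ 0.5886  0.2905 -0.0905] [[-0.3633 -0.6796  0.1715 -1.0301]
 [-0.1379 -0.6725 -0.2712  1.4569]
 [-0.1597 -0.4876 -1.8432 -0.8924]
 [-1.0273 -1.2851 -1.1907 -0.7752]]
pivot [0.5727 0.3472 0.188 ] [143.3461 181.2963] [343.5383 124.9267]
tail [0.5639 0.2506 0.209 ] [173.3105 181.3393] [324.452  137.1716]
ledge [0.4415 0.0528 0.155 ] [239.5796 220.9916] [251.6914 167.3552]
tray [0.566  0.0415 0.11  ] [242.1786 185.2862] [281.0809 199.8387]
tail_free [0.5621 0.2307 0.213 ] [179.6178 181.3731] [320.3143 139.8895]
wheelc [0.5637 0.2928 0.15  ] [163.1992 186.1345] [329.7647 141.5493]
rod (array([0.4123, 0.2164, 0.2701]), [np.float64(0.06383751448113456), np.float64(0.063
[... 1277 characters left out ...]
 325.8, 16.5, 34.1] ((507.31658935546875, -462.2965393066406), (25.61560821533203, 107.51087188720703), 66.02616882324219)
float top 0.81 [306.4, 191.3, 26.7, 35.8] ((563.7316284179688, -184.89756774902344), (52.7419548034668, 125.06707000732422), 65.80782318115234)
float top 0.25 [234.9, 184.8, 113.5, 76.0] ((584.0062255859375, 74.69210815429688), (399.5023193359375, 261.3576354980469), 84.78645324707031)
float scene 0.71 [233.4, 267.7, 31.5, 39.8] ((571.5028076171875, -191.5652313232422), (53.963134765625, 133.31533813476562), 63.34318161010742)
float scene 0.21 [149.1, 329.9, 22.7, 42.5] ((522.7074584960938, -467.8825988769531), (28.046369552612305, 133.82150268554688), 66.67494201660156)
```

```bash
cat >> h.py <<'E'
def pose():
    s=robot.read_state();R=Rot.from_rotvec(s['orientation']).as_matrix()
    print('t %.2f pos %s jawyaw %.1f q6 %.2f q1 %.2f open %.4f F %s tilt %.2f'%(s['t'],np.round(s['tool_pos'],4),np.degrees(np.arctan2(R[1,1],R[0,1])),s['q'][5],s['q'][0],s['opening'],np.round(s['force'],1),np.degrees(np.arccos(-R[2,0]))))
    return s
E
python3 - <<'E'
from h import *
s=pose();R=Rot.from_rotvec(s['orientation']).as_matrix();print(R)
E
```

```text
t 2.05 pos [0.1783 0.5729 0.2186] jawyaw 72.7 q6 -0.09 q1 1.18 open 0.0929 F [-0.3  0.5 -0.4] tilt 0.00
[[-2.31773083e-05  2.97251844e-01  9.54799110e-01]
 [-1.60045865e-06  9.54799110e-01 -2.97251844e-01]
 [-1.00000000e+00 -8.41761415e-06 -2.16539341e-05]]
```

>>> play_rows(
  plan=[
    {"slide":[0.4,-1,0.3],"roll":-1,"fingers":1},
    {"slide":[0.4,-1,0.3],"roll":-1,"fingers":1},
    {"slide":[0.4,-1,0.3],"roll":-1,"fingers":1},
    {"slide":[0.4,-1,0.3],"roll":-1,"fingers":1},
    {"slide":[0.4,-1,0],"roll":-1,"fingers":1},
    {"slide":[0.4,-1,0],"roll":-1,"fingers":1},
    {"slide":[0.4,-1,0],"roll":-1,"fingers":1},
    {"slide":[0.4,-1,0],"roll":-1,"fingers":1},
    {"slide":[0.4,-1,0],"roll":-1,"fingers":1},
    {"slide":[0.4,-1,0],"roll":-1,"fingers":1},
    {"slide":[0.4,-1,0],"roll":-1,"fingers":1},
    {"slide":[0.4,-1,0],"roll":-1,"fingers":1},
    {"slide":[0.4,-1,0],"roll":-1,"fingers":1},
    {"slide":[0.4,-1,0],"roll":-1,"fingers":1},
    {"slide":[0.4,-1,0],"roll":-1,"fingers":1},
    {"slide":[0.4,-1,0],"roll":-1,"fingers":1},
    {"slide":[0.4,-1,0],"roll":-1,"fingers":1},
    {"slide":[0.4,-1,0],"roll":0,"fingers":1},
    {"slide":[0.4,-1,0],"roll":0,"fingers":1},
    {"slide":[0.4,-1,0],"roll":0,"fingers":1},
  ],
)

```text
t: 4.55
tool_pos: [0.4187, -0.0282, 0.2548]
orientation: [1.963, 0.465, -1.961]
force: [0.4, 0.2, 0.5]
opening: 0.0931
```

Run:
```python
from h import *
pose()
```

```text
t 4.55 pos [ 0.4187 -0.0282  0.2548] jawyaw -63.3 q6 0.92 q1 -0.19 open 0.0931 F [0.4 0.2 0.5] tilt 0.04
```

>>> play_rows(
  plan=[
    {"slide":[0.5,-1,0],"fingers":1},
    {"slide":[0.5,-1,0],"fingers":1},
    {"slide":[0.5,-1,0],"fingers":1},
    {"slide":[0.5,-1,0],"fingers":1},
    {"slide":[0.5,-1,0],"fingers":1},
    {"slide":[0.5,-1,0],"fingers":1},
    {"slide":[0.5,-1,0],"fingers":1},
    {"slide":[0.5,-1,0],"fingers":1},
    {"slide":[0.5,-1,0],"fingers":1},
    {"slide":[0.5,-1,0],"fingers":1},
    {"slide":[0,0,0],"fingers":1},
  ],
)

```text
$.plan[0]: bad value
```

```bash
cat >> h.py <<'E'
def rect(cn,n,z,C=None,k=1):
    C=C or cam(cn)
    for g in robot.regions_of(cn,n)[:k]:
        m=g['region'].astype(np.uint8);cnt=max(cv2.findContours(m,0,2)[0],key=cv2.contourArea)
        pts=np.array([atz(C,p[0],z)[:2] for p in cnt],np.float32)*1000
        (cx,cy),(w,h),a=cv2.minAreaRect(pts)
        if h>w: w,h,a=h,w,a+90
        a=(a+90)%180-90
        print(n,cn,'p%.2f'%g['p'],'ext',np.round(g['extent']),'ctr (%.1f,%.1f) L %.1f W %.1f long %.1f'%(cx,cy,w,h,a))
E
python3 - <<'E'
from h import *
s=pose(); C=cam('wrist',s)
save('wrist','w1'); save('top','t1')
for n,z in [('strip',.016),('offcut',.016),('screwdriver',.02),('float',.03)]:
    rect('wrist',n,z,C); rect('top',n,z)
E
```

```text
t 4.55 pos [ 0.4187 -0.0282  0.2548] jawyaw -63.3 q6 0.92 q1 -0.19 open 0.0931 F [0.4 0.2 0.5] tilt 0.04
strip top p0.66 ext [357. 180.  27.  35.] ctr (589.6,-356.2) L 119.7 W 50.9 long 24.6
offcut wrist p0.78 ext [455. 250.  60.  63.] ctr (431.4,-319.1) L 92.2 W 58.3 long 21.6
offcut top p0.72 ext [351. 227.  20.  29.] ctr (433.9,-321.2) L 88.0 W 48.1 long 20.6
screwdriver top p0.61 ext [388. 199.  12.  32.] ctr (517.7,-468.8) L 135.0 W 30.8 long -26.6
float wrist p0.91 ext [444. 112. 100.  91.] ctr (565.7,-180.9) L 126.6 W 51.8 long -24.3
float top p0.61 ext [314. 190.  18.  31.] ctr (560.0,-201.8) L 117.2 W 41.8 long -3.6
```

View pics/w1.png

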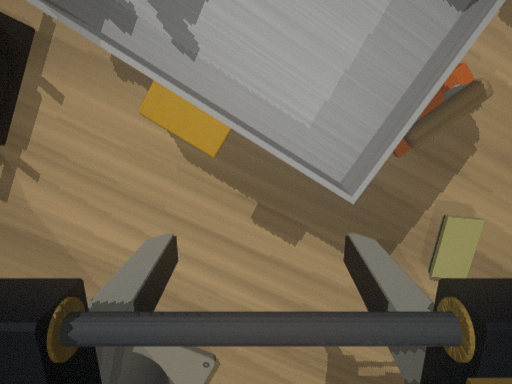

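>>> play_rows(
  plan=[
    {"slide":[0.5,-1,0],"roll":0,"fingers":1},
    {"slide":[0.5,-1,0],"roll":0,"fingers":1},
    {"slide":[0.5,-1,0],"roll":0,"fingers":1},
    {"slide":[0.5,-1,0],"roll":0,"fingers":1},
    {"slide":[0.5,-1,0],"roll":0,"fingers":1},
    {"slide":[0.5,-1,0],"roll":0,"fingers":1},
    {"slide":[0.5,-1,0],"roll":0,"fingers":1},
    {"slide":[0.5,-1,0],"roll":0,"fingers":1},
    {"slide":[0.5,-1,0],"roll":0,"fingers":1},
    {"slide":[0.5,-1,0],"roll":0,"fingers":1},
    {"slide":[0,0,0],"roll":0,"fingers":1},
  ],
)

```text
t: 6.42
tool_pos: [0.5685, -0.3281, 0.2535]
orientation: [1.962, 0.466, -1.964]
force: [0.3, 0.0, 0.4]
opening: 0.0933
```

Run:
```python
from h import *
s=pose(); C=cam('wrist',s)
save('wrist','w2'); save('top','t2')
for n,z in [('strip',.016),('offcut',.016),('screwdriver',.02),('float',.03)]:
    rect('wrist',n,z,C); rect('top',n,z)
```

```text
t 6.42 pos [ 0.5685 -0.3281  0.2535] jawyaw -63.4 q6 0.50 q1 -0.60 open 0.0933 F [0.3 0.  0.4] tilt 0.08
strip wrist p0.83 ext [287. 157.  43.  98.] ctr (587.8,-356.9) L 120.9 W 45.9 long 26.1
strip top p0.71 ext [167. 254.  23.  50.] ctr (365.0,309.7) L 149.8 W 78.4 long 0.4
offcut wrist p0.60 ext [211. 248.  41.  63.] ctr (433.3,-322.7) L 94.5 W 51.4 long 22.5
screwdriver wrist p0.86 ext [336. 241.  87.  68.] ctr (519.9,-465.7) L 134.4 W 34.7 long -23.0
float wrist p0.94 ext [153. 109.  97.  95.] ctr (566.5,-190.2) L 123.1 W 48.8 long -25.3
float top p0.60 ext [310. 189.  25.  35.] ctr (563.3,-183.9) L 120.3 W 48.2 long -25.5
```

View pics/w2.png

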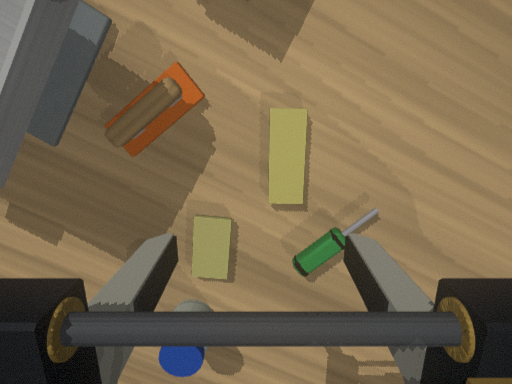

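>>> play_rows(
  plan=[
    {"slide":[0.65,-0.96,0],"roll":-0.07,"fingers":0.5},
    {"slide":[0,0,-1],"roll":0,"fingers":0.5},
    {"slide":[0,0,-1],"roll":0,"fingers":0.5},
    {"slide":[0,0,-1],"roll":0,"fingers":0.5},
    {"slide":[0,0,-1],"roll":0,"fingers":0.5},
    {"slide":[0,0,-1],"roll":0,"fingers":0.5},
    {"slide":[0,0,-1],"roll":0,"fingers":0.5},
    {"slide":[0,0,-1],"roll":0,"fingers":0.5},
    {"slide":[0,0,-0.64],"roll":0,"fingers":0.5},
    {"slide":[0,0,-0.64],"roll":0,"fingers":0.5},
    {"slide":[0,0,0],"roll":0,"fingers":0.5},
    {"slide":[0,0,0],"roll":0,"fingers":-1},
    {"slide":[0,0,0],"roll":0,"fingers":-1},
    {"slide":[0,0,0],"roll":0,"fingers":-1},
    {"slide":[0,0,0],"roll":0,"fingers":-1},
    {"slide":[0,0,0],"roll":0,"fingers":-1},
    {"slide":[0,0,0],"roll":0,"fingers":-1},
  ],
  squeeze=35,
)

```text
t: 9.05
tool_pos: [0.5884, -0.3563, 0.0073]
orientation: [1.969, 0.456, -1.967]
force: [-1.0, 1.9, 5.0]
opening: 0.0442
```

>>> play_rows(
  plan=[
    {"slide":[0,0,0.5],"roll":0,"fingers":-1},
    {"slide":[0,0,1],"roll":0,"fingers":-1},
    {"slide":[0,0,1],"roll":0,"fingers":-1},
    {"slide":[0,0,1],"roll":0,"fingers":-1},
    {"slide":[0,0,1],"roll":0,"fingers":-1},
    {"slide":[0,0,1],"roll":0,"fingers":-1},
    {"slide":[0,0,1],"roll":0,"fingers":-1},
    {"slide":[0,0,1],"roll":0,"fingers":-1},
    {"slide":[0,0,0],"roll":0,"fingers":-1},
    {"slide":[0,0.3,0],"roll":0.5,"fingers":-1},
    {"slide":[0,1,0],"roll":0.9,"fingers":-1},
    {"slide":[0,1,0],"roll":0.9,"fingers":-1},
    {"slide":[0,1,0],"roll":0.9,"fingers":-1},
    {"slide":[0,1,0],"roll":0.9,"fingers":-1},
    {"slide":[0.2,1,0],"roll":0.9,"fingers":-1},
    {"slide":[0.2,1,0],"roll":0.9,"fingers":-1},
    {"slide":[0.2,1,0],"roll":0.9,"fingers":-1},
    {"slide":[0.2,1,0],"roll":0.55,"fingers":-1},
  ],
)

```text
t: 11.3
tool_pos: [0.611, -0.1057, 0.2291]
orientation: [1.271, 1.17, -1.273]
force: [0.2, 0.7, -1.8]
opening: 0.0452
```

Run:
```python
from h import *
pose();save('wrist','w3')
```

```text
t 11.30 pos [ 0.611  -0.1057  0.2291] jawyaw -4.9 q6 -0.17 q1 -0.25 open 0.0452 F [ 0.2  0.7 -1.8] tilt 0.15
```

View pics/w3.png

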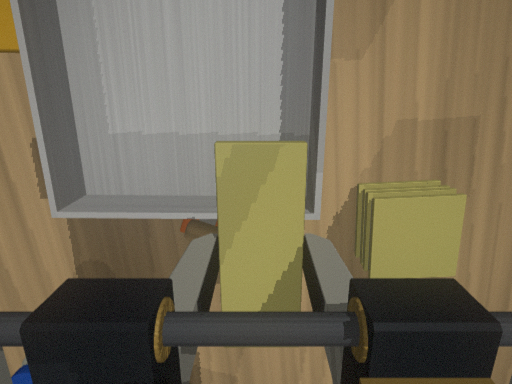

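Run:
```python
from h import *
s=robot.read_state();C=cam('wrist',s)
for p in [(320,219),(53,217),(332,0)]: print(atz(C,p,.155))
v=[.5886,.2905,-.0905]
for X in [(105,-405),(-105,-405)]:
    c,sn=np.cos(v[2]),np.sin(v[2]);X=np.array(X)/1000;W=(v[0]+c*X[0]-sn*X[1],v[1]+sn*X[0]+c*X[1],.155);print(W,proj(C,W))
```

```text
[ 0.65766617 -0.11888457  0.155     ]
[ 0.44916517 -0.1009828   0.155     ]
[0.66929439 0.03260356 0.155     ]
(np.float64(0.6565678169756192), np.float64(-0.12233214004673709), 0.155) [318.7137487  223.18055041]
(np.float64(0.4474272064341317), np.float64(-0.10335307204185773), 0.155) [ 51.62541478 219.97281243]
```

>>> play_rows(
  plan=[
    {"slide":[0.15,1,0],"roll":0,"fingers":-1},
    {"slide":[0.1,1,0],"roll":0,"fingers":-1},
    {"slide":[0,1,0],"roll":0,"fingers":-1},
    {"slide":[0,1,0],"roll":0,"fingers":-1},
    {"slide":[0,1,0],"roll":0,"fingers":-1},
    {"slide":[0,1,0],"roll":0,"fingers":-1},
    {"slide":[0,1,0],"roll":0,"fingers":-1},
    {"slide":[0,0.4,0],"roll":0,"fingers":-1},
    {"slide":[0,0,-1],"roll":0,"fingers":-1},
    {"slide":[0,0,-1],"roll":0,"fingers":-1},
    {"slide":[0,0,-1],"roll":0,"fingers":-1},
    {"slide":[0,0,-0.5],"roll":0,"fingers":-1},
    {"slide":[0,0,0],"roll":0,"fingers":-1},
  ],
)

```text
t: 12.98
tool_pos: [0.6182, 0.1145, 0.1246]
orientation: [1.272, 1.168, -1.277]
force: [0.9, 0.4, -1.1]
opening: 0.0447
```

>>> play_rows(
  plan=[
    {"slide":[0,0,-0.15],"roll":0,"fingers":-1},
    {"slide":[0,0,0],"roll":0,"fingers":0.3},
    {"slide":[0,0,0],"roll":0,"fingers":0.3},
    {"slide":[0,0,0],"roll":0,"fingers":0.3},
    {"slide":[0,0,0],"roll":0,"fingers":0.3},
    {"slide":[0,0,1],"roll":0,"fingers":0.3},
    {"slide":[0,0,1],"roll":0,"fingers":0.3},
    {"slide":[0,0,1],"roll":0,"fingers":0.5},
    {"slide":[0,0,1],"roll":0,"fingers":0.5},
    {"slide":[0,-0.5,0],"roll":0,"fingers":0.5},
    {"slide":[-0.3,-1,0],"roll":-0.8,"fingers":0.5},
    {"slide":[-0.4,-1,0],"roll":-0.8,"fingers":0.5},
    {"slide":[-0.4,-1,0],"roll":-0.8,"fingers":0.5},
    {"slide":[-0.4,-1,0],"roll":-0.8,"fingers":0.5},
    {"slide":[-0.4,-1,0],"roll":-0.8,"fingers":0.5},
    {"slide":[-0.4,-1,0],"roll":-0.8,"fingers":0.5},
    {"slide":[-0.4,-1,0],"roll":-0.8,"fingers":0.5},
    {"slide":[-0.4,-1,0],"roll":-0.8,"fingers":0.5},
    {"slide":[-0.4,-1,0],"roll":-0.8,"fingers":0.5},
  ],
)

```text
t: 15.35
tool_pos: [0.5129, -0.1712, 0.2401]
orientation: [1.956, 0.473, -1.96]
force: [0.8, 0.2, 0.4]
opening: 0.07
```

Run:
```python
from h import *
s=pose(); C=cam('wrist',s)
save('wrist','w4'); save('top','t4')
for n,z in [('offcut',.016),('screwdriver',.02),('float',.03),('strip',.126)]:
    rect('wrist',n,z,C); rect('top',n,z)
```

```text
t 15.35 pos [ 0.5129 -0.1712  0.2401] jawyaw -62.9 q6 0.68 q1 -0.42 open 0.0700 F [0.8 0.2 0.4] tilt 0.11
offcut wrist p0.97 ext [331. 270.  48.  63.] ctr (422.1,-304.9) L 98.8 W 34.6 long 39.2
offcut top p0.79 ext [356. 228.  17.  25.] ctr (425.5,-325.9) L 70.2 W 46.9 long 22.0
screwdriver wrist p0.86 ext [460. 253.  96.  48.] ctr (520.4,-465.0) L 129.9 W 39.9 long -28.3
screwdriver top p0.48 ext [387. 200.  10.  30.] ctr (497.5,-459.4) L 90.5 W 32.1 long -26.6
float wrist p0.70 ext [292. 128. 106.  93.] ctr (566.7,-183.5) L 113.9 W 48.0 long -24.9
strip wrist p0.70 ext [144. 116. 287. 232.] ctr (527.5,-46.0) L 211.6 W 211.6 long 13.9
strip top p0.75 ext [219. 168.  38.  20.] ctr (621.4,114.6) L 123.5 W 49.3 long 82.7
```

View pics/t4.png

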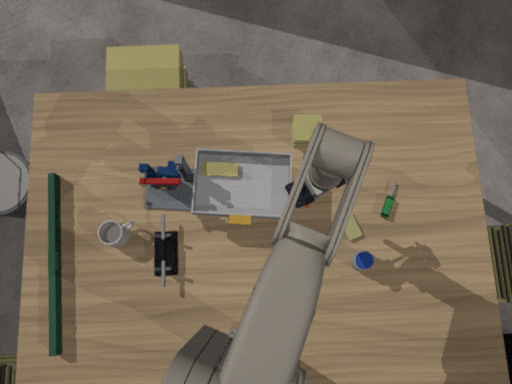

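>>> play_rows(
  plan=[
    {"slide":[-0.5,-1,0],"roll":-0.15,"fingers":0.6},
    {"slide":[-0.5,-1,0],"roll":-0.15,"fingers":0.6},
    {"slide":[-0.5,-1,-0.5],"roll":-0.15,"fingers":0.6},
    {"slide":[-0.5,-1,-1],"roll":-0.1,"fingers":0.6},
    {"slide":[-0.5,-0.7,-1],"roll":0,"fingers":0.6},
    {"slide":[0,0,0],"roll":0,"fingers":0.6},
  ],
)

```text
t: 16.6
tool_pos: [0.4373, -0.3104, 0.1638]
orientation: [2.0, 0.41, -2.007]
force: [0.7, 0.8, -0.2]
opening: 0.0746
```

Run:
```python
from h import *
s=pose(); C=cam('wrist',s)
save('wrist','w5')
for n,z in [('offcut',.016),('screwdriver',.02)]:
    rect('wrist',n,z,C)
```

```text
t 16.60 pos [ 0.4373 -0.3104  0.1638] jawyaw -67.1 q6 0.46 q1 -0.71 open 0.0746 F [ 0.7  0.8 -0.2] tilt 0.30
offcut wrist p0.56 ext [270. 189.  57.  88.] ctr (432.2,-322.6) L 90.7 W 50.0 long 21.1
screwdriver wrist p0.77 ext [441. 168. 121. 104.] ctr (518.2,-465.2) L 133.0 W 34.5 long -22.8
```

View pics/w5.png

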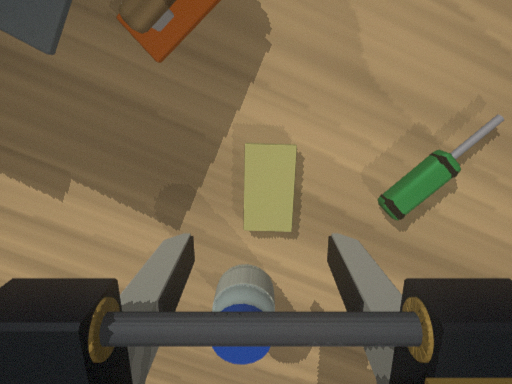

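>>> play_rows(
  plan=[
    {"slide":[-0.17,-0.41,-0.5],"roll":-0.16,"fingers":0.6},
    {"slide":[0,0,-1],"roll":0,"fingers":0.6},
    {"slide":[0,0,-1],"roll":0,"fingers":0.6},
    {"slide":[0,0,-1],"roll":0,"fingers":0.6},
    {"slide":[0,0,-1],"roll":0,"fingers":0.6},
    {"slide":[0,0,-0.7],"roll":0,"fingers":0.6},
    {"slide":[0,0,0],"roll":0,"fingers":0.6},
    {"slide":[0,0,0],"roll":0,"fingers":-1},
    {"slide":[0,0,0],"roll":0,"fingers":-1},
    {"slide":[0,0,0],"roll":0,"fingers":-1},
    {"slide":[0,0,0],"roll":0,"fingers":-1},
    {"slide":[0,0,0],"roll":0,"fingers":-1},
    {"slide":[0,0,0],"roll":0,"fingers":-1},
  ],
)

```text
t: 18.38
tool_pos: [0.4348, -0.3236, 0.0117]
orientation: [2.015, 0.384, -2.013]
force: [-0.9, 1.4, 6.7]
opening: 0.0493
```

Run:
```python
from h import *
s=pose(); save('wrist','w6')
```

```text
t 18.38 pos [ 0.4348 -0.3236  0.0117] jawyaw -68.3 q6 0.46 q1 -0.73 open 0.0493 F [-0.9  1.4  6.7] tilt 0.08
```

View pics/w6.png

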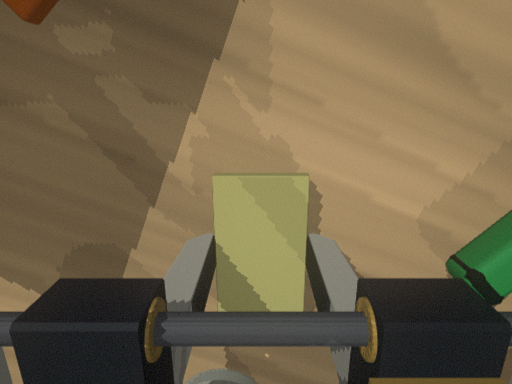

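>>> play_rows(
  plan=[
    {"slide":[0,0,0],"roll":0,"fingers":0.4},
    {"slide":[-0.07,0,0],"roll":0,"fingers":0.4},
    {"slide":[0,0,-0.13],"roll":0,"fingers":0.4},
    {"slide":[0,0,0],"roll":0,"fingers":0.4},
  ],
)

```text
t: 18.92
tool_pos: [0.4317, -0.3229, 0.0062]
orientation: [2.014, 0.386, -2.016]
force: [-1.1, 0.1, -0.4]
opening: 0.0648
```

>>> play_rows(
  plan=[
    {"slide":[0,0,-0.05],"roll":0,"fingers":0.4},
    {"slide":[0,0,0],"roll":0,"fingers":-1},
    {"slide":[0,0,0],"roll":0,"fingers":-1},
    {"slide":[0,0,0],"roll":0,"fingers":-1},
    {"slide":[0,0,0],"roll":0,"fingers":-1},
    {"slide":[0,0,0],"roll":0,"fingers":-1},
  ],
)

```text
t: 19.68
tool_pos: [0.4322, -0.3233, 0.0054]
orientation: [2.015, 0.385, -2.014]
force: [0.2, -1.2, -0.3]
opening: 0.0497
```

>>> play_rows(
  plan=[
    {"slide":[0,0,0.5],"roll":0,"fingers":-1},
    {"slide":[0,0,1],"roll":0,"fingers":-1},
    {"slide":[0,0,1],"roll":0,"fingers":-1},
    {"slide":[0,0,1],"roll":0,"fingers":-1},
    {"slide":[0,0,1],"roll":0,"fingers":-1},
    {"slide":[0,0,1],"roll":0,"fingers":-1},
    {"slide":[0,0,1],"roll":0,"fingers":-1},
    {"slide":[0,0,0.8],"roll":0,"fingers":-1},
    {"slide":[0,0,0],"roll":0,"fingers":-1},
    {"slide":[0.4,0.4,0],"roll":0.8,"fingers":-1},
    {"slide":[0.6,1,0],"roll":0.8,"fingers":-1},
    {"slide":[0.6,1,0],"roll":0.8,"fingers":-1},
    {"slide":[0.6,1,0],"roll":0.8,"fingers":-1},
    {"slide":[0.6,1,0],"roll":0.8,"fingers":-1},
    {"slide":[0.6,1,0],"roll":0.8,"fingers":-1},
    {"slide":[0.6,1,0],"roll":0.8,"fingers":-1},
    {"slide":[0.6,1,0],"roll":0.8,"fingers":-1},
    {"slide":[0.6,1,0],"roll":0.8,"fingers":-1},
    {"slide":[0.55,1,0],"roll":0.7,"fingers":-1},
    {"slide":[0,0,0],"roll":0,"fingers":-1},
  ],
)

```text
t: 22.18
tool_pos: [0.6044, -0.039, 0.2226]
orientation: [1.272, 1.17, -1.274]
force: [-0.9, -0.9, -2.3]
opening: 0.0499
```

Run:
```python
from h import *
s=pose(); save('wrist','w7')
```

```text
t 22.18 pos [ 0.6044 -0.039   0.2226] jawyaw -4.9 q6 -0.06 q1 -0.15 open 0.0499 F [-0.9 -0.9 -2.3] tilt 0.14
```

View pics/w7.png

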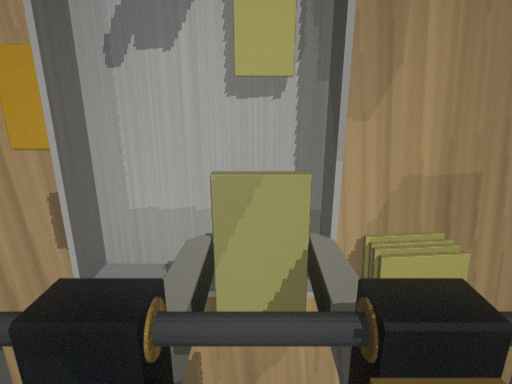

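>>> play_rows(
  plan=[
    {"slide":[0,0,-1],"roll":0,"fingers":-1},
    {"slide":[0,0,-1],"roll":0,"fingers":-1},
    {"slide":[0,0,-1],"roll":0,"fingers":-1},
    {"slide":[0,0,-0.5],"roll":0,"fingers":-1},
    {"slide":[0,0,0],"roll":0,"fingers":-1},
    {"slide":[0,0,0],"roll":0,"fingers":0.4},
    {"slide":[0,0,0],"roll":0,"fingers":0.4},
    {"slide":[0,0,0],"roll":0,"fingers":0.4},
    {"slide":[0,0,1],"roll":0,"fingers":0.4},
    {"slide":[0,0,1],"roll":0,"fingers":0.4},
    {"slide":[0,0,1],"roll":0,"fingers":0.4},
    {"slide":[0,0,1],"roll":0,"fingers":0.4},
    {"slide":[-0.1,-0.5,0],"roll":0.5,"fingers":0.4},
    {"slide":[-0.3,-1,0],"roll":1,"fingers":0.4},
    {"slide":[-0.3,-1,0],"roll":1,"fingers":0.4},
    {"slide":[-0.3,-1,0],"roll":1,"fingers":0.4},
    {"slide":[-0.3,-1,0],"roll":1,"fingers":0.4},
    {"slide":[-0.3,-1,0],"roll":1,"fingers":0.4},
    {"slide":[-0.3,-1,0],"roll":1,"fingers":0.4},
    {"slide":[-0.3,-1,0],"roll":1,"fingers":0.4},
  ],
)

```text
t: 24.72
tool_pos: [0.5384, -0.2672, 0.2399]
orientation: [0.476, 1.517, -0.477]
force: [0.2, -0.0, 0.2]
opening: 0.0651
```

>>> play_rows(
  plan=[
    {"slide":[-0.3,-1,0],"roll":1,"fingers":0.2},
    {"slide":[-0.3,-1,0],"roll":0.5,"fingers":0.2},
    {"slide":[-0.3,-1,0],"roll":0,"fingers":0.2},
    {"slide":[-0.3,-1,0],"roll":0,"fingers":0.2},
    {"slide":[0,0,-1],"roll":0,"fingers":0.2},
    {"slide":[0,0,-1],"roll":0,"fingers":0.2},
    {"slide":[0,0,0],"roll":0,"fingers":0.2},
  ],
)

```text
t: 25.6
tool_pos: [0.5012, -0.385, 0.1765]
orientation: [0.319, 1.552, -0.315]
force: [-0.4, 0.3, 0.4]
opening: 0.0555
```

Run:
```python
from h import *
s=pose(); C=cam('wrist',s)
save('wrist','w8'); save('top','t8')
for n,z in [('screwdriver',.02),('float',.012)]:
    rect('wrist',n,z,C);rect('top',n,z)
print([(m['point'],m['p'],atz(C,m['point'],0)) for m in robot.mark_of('wrist','screwdriver')])
```

```text
t 25.60 pos [ 0.5012 -0.385   0.1765] jawyaw 66.9 q6 -1.90 q1 -0.74 open 0.0555 F [-0.4  0.3  0.4] tilt 0.30
screwdriver wrist p0.67 ext [196. 197.  30.  78.] ctr (493.5,-456.2) L 84.1 W 28.3 long -22.9
screwdriver top p0.23 ext [310. 133.  30.  32.] ctr (781.1,-195.1) L 120.7 W 114.7 long -2.1
float wrist p0.62 ext [468. 157.  85. 123.] ctr (570.0,-181.1) L 123.6 W 74.2 long -25.1
float top p0.59 ext [307. 189.  26.  36.] ctr (567.9,-185.9) L 124.6 W 55.2 long -24.6
[([196.3, 191.0], 0.74, array([ 0.49173235, -0.45782005,  0.        ])), ([459.7, 154.9], 0.45, array([ 0.56502484, -0.18516636,  0.        ]))]
```

View pics/w8.png

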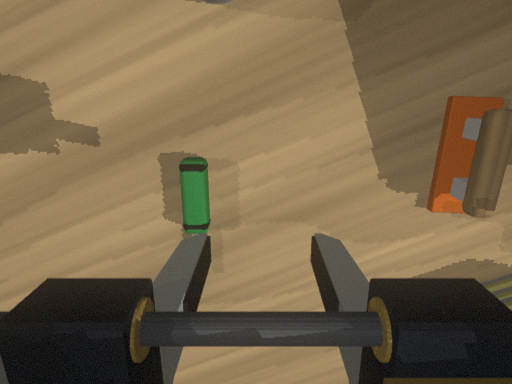

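View pics/t8.png

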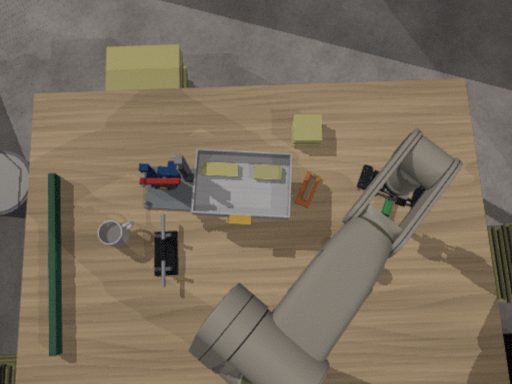

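>>> play_rows(
  plan=[
    {"slide":[-0.14,-0.9,0],"roll":0,"fingers":0.3},
    {"slide":[-0.14,-0.9,0],"roll":0,"fingers":0.3},
    {"slide":[0,-0.58,-1],"roll":0,"fingers":0.3},
    {"slide":[0,0,-1],"roll":0,"fingers":0.3},
    {"slide":[0,0,-1],"roll":0,"fingers":0.3},
    {"slide":[0,0,-1],"roll":0,"fingers":0.3},
    {"slide":[0,0,-1],"roll":0,"fingers":0.3},
    {"slide":[0,0,-0.65],"roll":0,"fingers":0.3},
    {"slide":[0,0,0],"roll":0,"fingers":0.3},
    {"slide":[0,0,0],"roll":0,"fingers":-1},
    {"slide":[0,0,0],"roll":0,"fingers":-1},
    {"slide":[0,0,0],"roll":0,"fingers":-1},
    {"slide":[0,0,0],"roll":0,"fingers":-1},
    {"slide":[0,0,0],"roll":0,"fingers":-1},
    {"slide":[0,0,0],"roll":0,"fingers":-1},
  ],
)

```text
t: 27.82
tool_pos: [0.4945, -0.4578, 0.0104]
orientation: [0.316, 1.547, -0.317]
force: [-0.8, 1.4, 5.8]
opening: 0.0257
```

>>> play_rows(
  plan=[
    {"slide":[0,0,0.5],"roll":0,"fingers":-1},
    {"slide":[0,0,1],"roll":0,"fingers":-1},
    {"slide":[0,0,1],"roll":0,"fingers":-1},
    {"slide":[0,0,1],"roll":0,"fingers":-1},
    {"slide":[0,0,1],"roll":0,"fingers":-1},
    {"slide":[0,0,1],"roll":0,"fingers":-1},
    {"slide":[0,0,1],"roll":0,"fingers":-1},
    {"slide":[0,0,1],"roll":0,"fingers":-1},
    {"slide":[0,0,0],"roll":0,"fingers":-1},
    {"slide":[0,0.5,0],"roll":-0.5,"fingers":-1},
    {"slide":[0.1,1,0],"roll":-1,"fingers":-1},
    {"slide":[0.1,1,0],"roll":-1,"fingers":-1},
    {"slide":[0.1,1,0],"roll":-1,"fingers":-1},
    {"slide":[0.1,1,0],"roll":-1,"fingers":-1},
    {"slide":[0.1,1,0],"roll":-1,"fingers":-1},
    {"slide":[0.1,1,0],"roll":-1,"fingers":-1},
    {"slide":[0.1,1,0],"roll":-1,"fingers":-1},
    {"slide":[0.1,1,0],"roll":-1,"fingers":-1},
    {"slide":[0,1,0],"roll":-0.5,"fingers":-1},
    {"slide":[0,1,0],"roll":0,"fingers":-1},
  ],
)

```text
t: 30.32
tool_pos: [0.5173, -0.1413, 0.2329]
orientation: [1.275, 1.167, -1.277]
force: [0.1, -0.3, -0.2]
opening: 0.0256
```

Run:
```python
from h import *
s=pose(); save('wrist','w9')
```

```text
t 30.32 pos [ 0.5173 -0.1413  0.2329] jawyaw -5.2 q6 -0.27 q1 -0.36 open 0.0256 F [ 0.1 -0.3 -0.2] tilt 0.14
```

View pics/w9.png

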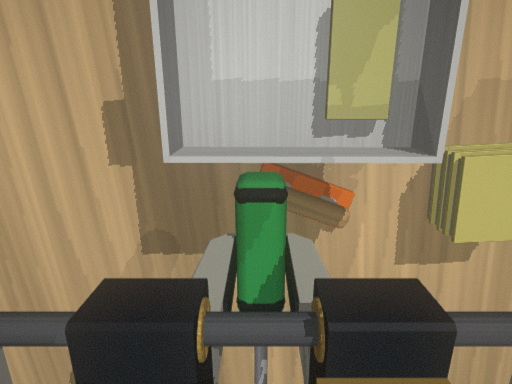

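>>> play_rows(
  plan=[
    {"slide":[0.1,1,0],"roll":0,"fingers":-1},
    {"slide":[0.1,1,0],"roll":0,"fingers":-1},
    {"slide":[0.1,1,0],"roll":0,"fingers":-1},
    {"slide":[0.1,1,0],"roll":0,"fingers":-1},
    {"slide":[0,1,0],"roll":0,"fingers":-1},
    {"slide":[0,1,0],"roll":0,"fingers":-1},
    {"slide":[0,1,0],"roll":0,"fingers":-1},
    {"slide":[0,1,0],"roll":0,"fingers":-1},
    {"slide":[0,0.9,0],"roll":0,"fingers":-1},
    {"slide":[0,0,-1],"roll":0,"fingers":-1},
    {"slide":[0,0,-1],"roll":0,"fingers":-1},
    {"slide":[0,0,-1],"roll":0,"fingers":-1},
    {"slide":[0,0,-0.6],"roll":0,"fingers":-1},
    {"slide":[0,0,0],"roll":0,"fingers":-1},
    {"slide":[0,0,0],"roll":0,"fingers":-0.1},
    {"slide":[0,0,0],"roll":0,"fingers":-0.1},
    {"slide":[0,0,0],"roll":0,"fingers":-0.1},
    {"slide":[0,0,0],"roll":0,"fingers":-0.1},
    {"slide":[0,0,1],"roll":0,"fingers":-0.1},
    {"slide":[0,0,1],"roll":0,"fingers":-0.1},
  ],
)

```text
t: 32.88
tool_pos: [0.5298, 0.1244, 0.1873]
orientation: [1.274, 1.166, -1.276]
force: [0.4, 0.4, 0.5]
opening: 0.0419
```

>>> play_rows(
  plan=[
    {"slide":[0,0,1],"roll":0,"fingers":0.2},
    {"slide":[0,0,1],"roll":0,"fingers":0.2},
    {"slide":[0,-0.5,0],"roll":0.5,"fingers":0.2},
    {"slide":[0,-1,0],"roll":1,"fingers":0.2},
    {"slide":[0,-1,0],"roll":1,"fingers":0.2},
    {"slide":[0,-1,0],"roll":1,"fingers":0.2},
    {"slide":[0,-1,0],"roll":1,"fingers":0.2},
    {"slide":[0,-1,0],"roll":1,"fingers":0.2},
    {"slide":[0,-1,0],"roll":1,"fingers":0.2},
    {"slide":[0,-1,0],"roll":1,"fingers":0.2},
    {"slide":[0,-1,0],"roll":1,"fingers":0.2},
    {"slide":[0,-1,0],"roll":0.3,"fingers":0.2},
    {"slide":[0,-0.7,0],"roll":0,"fingers":0.2},
    {"slide":[0,0,0],"roll":0,"fingers":0.2},
  ],
)

```text
t: 34.62
tool_pos: [0.5301, -0.1827, 0.2467]
orientation: [0.341, 1.544, -0.341]
force: [0.5, 0.2, -0.1]
opening: 0.0555
```

Run:
```python
from h import *
s=pose(); C=cam('wrist',s)
save('wrist','w10'); save('top','t10')
for n,z in [('float',.012),('screwdriver',.13),('strip',.126),('offcut',.126)]:
    rect('wrist',n,z,C);rect('top',n,z)
```

```text
t 34.62 pos [ 0.5301 -0.1827  0.2467] jawyaw 65.1 q6 -1.56 q1 -0.42 open 0.0555 F [ 0.5  0.2 -0.1] tilt 0.01
float wrist p0.61 ext [269. 188.  39.  93.] ctr (568.1,-187.5) L 128.3 W 50.0 long -25.3
float top p0.88 ext [306. 196.  24.  25.] ctr (550.3,-179.4) L 89.1 W 47.2 long -25.8
screwdriver wrist p0.58 ext [501.  70.  21.  16.] ctr (521.1,33.1) L 18.2 W 8.0 long 85.9
screwdriver top p0.60 ext [162. 253.   7.  71.] ctr (364.4,298.2) L 225.4 W 21.9 long 0.1
strip wrist p0.75 ext [408. 140. 208. 279.] ctr (569.2,-37.7) L 234.8 W 163.4 long -6.1
strip top p0.87 ext [220. 169.  40.  17.] ctr (622.1,114.5) L 122.3 W 51.7 long 84.9
offcut wrist p0.82 ext [431. 196. 110.  78.] ctr (602.6,-44.6) L 91.4 W 53.5 long 84.9
offcut top p0.72 ext [269. 171.  28.  18.] ctr (605.5,-43.1) L 88.6 W 50.6 long 87.8
```

View pics/w10.png

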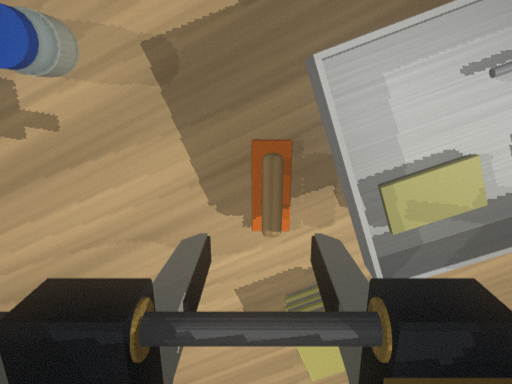

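View pics/t10.png

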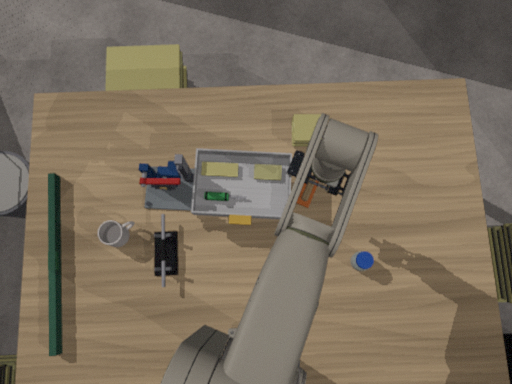

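Run:
```python
from h import *
s=pose(); C=cam('wrist',s)
for p in [(252,140),(292,140),(291,231),(252,231)]: print('sole',atz(C,p,.012))
for p in [(272,154),(272,236),(263,195),(282,195)]: print('bar',atz(C,p,.057))
im=cv2.imread('pics/w10.png');cv2.imwrite('pics/c10.png',cv2.resize(im[120:260,220:330],None,fx=4,fy=4,interpolation=cv2.INTER_CUBIC))
```

```text
t 35.12 pos [ 0.5303 -0.1812  0.2469] jawyaw 65.3 q6 -1.56 q1 -0.42 open 0.0558 F [ 0.1  0.4 -0.1] tilt 0.01
sole [ 0.50153547 -0.1807177   0.012     ]
sole [ 0.5218056 -0.1365563  0.012    ]
sole [ 0.63160798 -0.18468711  0.012     ]
sole [ 0.61010261 -0.23157164  0.012     ]
bar [ 0.5193052  -0.16365177  0.057     ]
bar [ 0.60842621 -0.20345815  0.057     ]
bar [ 0.55788633 -0.19206619  0.057     ]
bar [ 0.56687497 -0.17247533  0.057     ]
```

View pics/c10.png

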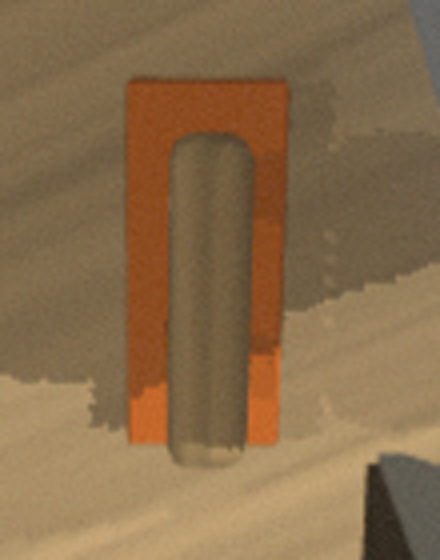

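>>> play_rows(
  plan=[
    {"slide":[0.25,0.08,0],"roll":-1,"fingers":-1},
    {"slide":[0.25,0.08,0],"roll":-1,"fingers":-1},
    {"slide":[0.25,0.08,0],"roll":-1,"fingers":-1},
    {"slide":[0.25,0.08,0],"roll":-1,"fingers":-1},
    {"slide":[0.25,0.08,0],"roll":-1,"fingers":-1},
    {"slide":[0.25,0.08,0],"roll":-1,"fingers":-1},
    {"slide":[0.25,0.08,0],"roll":-1,"fingers":-1},
    {"slide":[0.25,0.08,0],"roll":-1,"fingers":-1},
    {"slide":[0,0,0],"roll":-0.8,"fingers":-1},
    {"slide":[0,0,-1],"roll":0,"fingers":-1},
    {"slide":[0,0,-1],"roll":0,"fingers":-1},
    {"slide":[0,0,0],"roll":0,"fingers":-1},
  ],
)

```text
t: 36.62
tool_pos: [0.5883, -0.1616, 0.1838]
orientation: [1.274, 1.171, -1.278]
force: [0.1, 0.4, -0.5]
opening: 0.0005
```

Run:
```python
from h import *
pose(); save('wrist','w11')
```

```text
t 36.62 pos [ 0.5883 -0.1616  0.1838] jawyaw -5.1 q6 -0.26 q1 -0.35 open 0.0005 F [ 0.1  0.4 -0.5] tilt 0.33
```

View pics/w11.png

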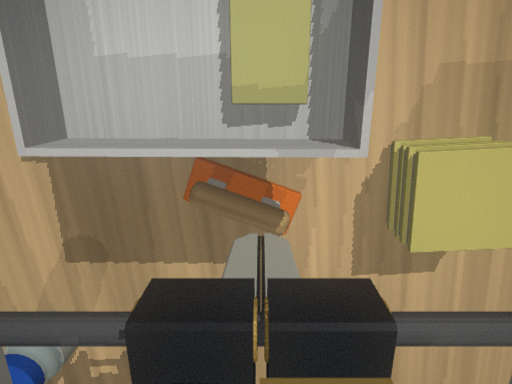

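>>> play_rows(
  plan=[
    {"slide":[0.07,0,-1],"roll":0,"fingers":-1},
    {"slide":[0,0,-1],"roll":0,"fingers":-1},
    {"slide":[0,0,-1],"roll":0,"fingers":-1},
    {"slide":[0,0,-1],"roll":0,"fingers":-1},
    {"slide":[0,0,-0.7],"roll":0,"fingers":-1},
    {"slide":[0,0,-0.5],"roll":0,"fingers":-1},
    {"slide":[0,0,0],"roll":0,"fingers":-1},
  ],
)

```text
t: 37.55
tool_pos: [0.5919, -0.1623, 0.0302]
orientation: [1.275, 1.167, -1.276]
force: [0.8, 1.0, 0.4]
opening: 0.0005
```

>>> play_rows(
  plan=[
    {"slide":[-0.14,-0.3,0],"roll":0,"fingers":-1},
    {"slide":[-0.14,-0.3,0],"roll":0,"fingers":-1},
    {"slide":[-0.14,-0.3,0],"roll":0,"fingers":-1},
    {"slide":[0,0,0],"roll":0,"fingers":-1},
  ],
)

```text
t: 38.05
tool_pos: [0.5794, -0.1906, 0.0312]
orientation: [1.276, 1.164, -1.276]
force: [0.4, 0.1, -0.7]
opening: 0.0004
```

Run:
```python
from h import *
pose(); save('wrist','w12')
```

```text
t 38.05 pos [ 0.5794 -0.1906  0.0312] jawyaw -5.2 q6 -0.31 q1 -0.40 open 0.0004 F [ 0.4  0.1 -0.7] tilt 0.03
```

View pics/w12.png

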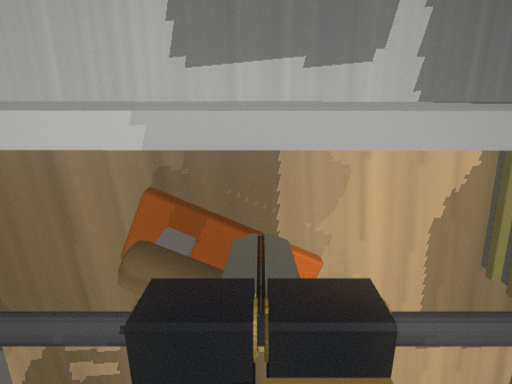

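>>> play_rows(
  plan=[
    {"slide":[-0.14,-0.3,0],"roll":0,"fingers":-1},
    {"slide":[-0.14,-0.3,0],"roll":0,"fingers":-1},
    {"slide":[-0.14,-0.3,0],"roll":0,"fingers":-1},
    {"slide":[0,0,0],"roll":0,"fingers":-1},
    {"slide":[0,0,1],"roll":0,"fingers":-1},
    {"slide":[0,0,1],"roll":0,"fingers":-1},
    {"slide":[0,0,1],"roll":0,"fingers":-1},
    {"slide":[0,0,1],"roll":1,"fingers":0.2},
    {"slide":[0,0,1],"roll":1,"fingers":0.2},
    {"slide":[-0.3,0,1],"roll":1,"fingers":0.2},
    {"slide":[-0.3,0,1],"roll":1,"fingers":0.2},
    {"slide":[-0.3,0,0],"roll":1,"fingers":0.2},
    {"slide":[-0.3,0,0],"roll":1,"fingers":0.2},
    {"slide":[-0.3,0,0],"roll":1,"fingers":0.2},
    {"slide":[-0.2,0,0],"roll":1,"fingers":0.2},
    {"slide":[0,0,0],"roll":0.8,"fingers":0.2},
    {"slide":[0,0,0],"roll":0,"fingers":0.2},
  ],
)

```text
t: 40.22
tool_pos: [0.516, -0.2164, 0.2409]
orientation: [0.339, 1.544, -0.339]
force: [-1.4, 0.1, -0.4]
opening: 0.0555
```

Run:
```python
from h import *
s=pose(); C=cam('wrist',s); im=save('wrist','w13')
rect('wrist','float',.012,C)
```

```text
t 40.23 pos [ 0.516  -0.2164  0.2409] jawyaw 65.2 q6 -1.63 q1 -0.49 open 0.0555 F [-1.4  0.1 -0.4] tilt 0.00
float wrist p0.71 ext [258. 185.  52. 104.] ctr (543.0,-236.8) L 129.9 W 51.6 long -33.7
```

View pics/w13.png

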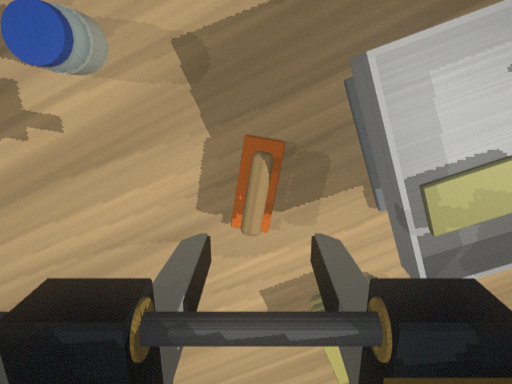

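Run:
```python
from h import *
s=pose(); C=cam('wrist',s)
for p in [(263,152),(251,234)]: print('bar',atz(C,p,.057))
for p in [(247,135),(285,142),(269,231),(232,226)]: print('sole',atz(C,p,.012))
```

```text
t 40.33 pos [ 0.5161 -0.2164  0.2408] jawyaw 65.1 q6 -1.63 q1 -0.49 open 0.0557 F [ 0.7  0.6 -0.2] tilt 0.00
bar [ 0.498053   -0.20637797  0.057     ]
bar [ 0.5790361  -0.25893993  0.057     ]
sole [ 0.47877194 -0.21816755  0.012     ]
sole [ 0.50540712 -0.18042278  0.012     ]
sole [ 0.60268418 -0.24561266  0.012     ]
sole [ 0.5761513  -0.28624164  0.012     ]
```

>>> play_rows(
  plan=[
    {"slide":[0.78,-0.54,0],"roll":-1,"fingers":0.3},
    {"slide":[0,0,-1],"roll":0,"fingers":0.3},
    {"slide":[0,0,-1],"roll":0,"fingers":0.3},
    {"slide":[0,0,-1],"roll":0,"fingers":0.3},
    {"slide":[0,0,-1],"roll":0,"fingers":0.3},
    {"slide":[0,0,-1],"roll":0,"fingers":0.3},
    {"slide":[0,0,-1],"roll":0,"fingers":0.3},
    {"slide":[0,0,-1],"roll":0,"fingers":0.3},
    {"slide":[0,0,-0.1],"roll":0,"fingers":0.3},
    {"slide":[0,0,0],"roll":0,"fingers":-1},
    {"slide":[0,0,0],"roll":0,"fingers":-1},
    {"slide":[0,0,0],"roll":0,"fingers":-1},
    {"slide":[0,0,0],"roll":0,"fingers":-1},
    {"slide":[0,0,0],"roll":0,"fingers":-1},
    {"slide":[0,0,0],"roll":0,"fingers":-1},
  ],
)

```text
t: 42.2
tool_pos: [0.5399, -0.2328, 0.0285]
orientation: [0.447, 1.523, -0.448]
force: [-1.3, 1.2, 5.7]
opening: 0.0237
```

>>> play_rows(
  plan=[
    {"slide":[0,0,0.5],"roll":0,"fingers":-1},
    {"slide":[0,0,1],"roll":0,"fingers":-1},
    {"slide":[0,0,1],"roll":0,"fingers":-1},
    {"slide":[0,0,1],"roll":0,"fingers":-1},
    {"slide":[0,0,1],"roll":0,"fingers":-1},
    {"slide":[0,0,1],"roll":0,"fingers":-1},
    {"slide":[0,0,1],"roll":0,"fingers":-1},
    {"slide":[0,0,1],"roll":0,"fingers":-1},
    {"slide":[0,0,0],"roll":0,"fingers":-1},
    {"slide":[-0.15,0.6,0],"roll":-1,"fingers":-1},
    {"slide":[-0.15,0.9,0],"roll":-1,"fingers":-1},
    {"slide":[-0.15,0.9,0],"roll":-1,"fingers":-1},
    {"slide":[-0.15,0.9,0],"roll":-1,"fingers":-1},
    {"slide":[-0.15,0.9,0],"roll":-1,"fingers":-1},
    {"slide":[-0.15,0.9,0],"roll":-1,"fingers":-1},
    {"slide":[0,0.9,0],"roll":-1,"fingers":-1},
    {"slide":[0,0.6,0],"roll":-0.8,"fingers":-1},
    {"slide":[0,0,0],"roll":0,"fingers":-1},
  ],
)

```text
t: 44.45
tool_pos: [0.5118, -0.0335, 0.2512]
orientation: [1.272, 1.169, -1.274]
force: [-1.0, -0.7, -1.9]
opening: 0.0239
```

Run:
```python
from h import *
pose(); save('wrist','w14')
```

```text
t 44.45 pos [ 0.5118 -0.0335  0.2512] jawyaw -5.0 q6 -0.08 q1 -0.17 open 0.0239 F [-1.  -0.7 -1.9] tilt 0.13
```

View pics/w14.png

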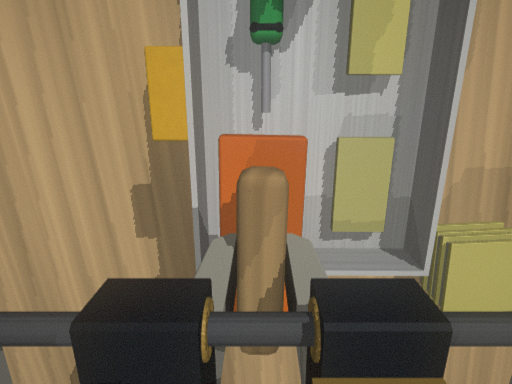

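>>> play_rows(
  plan=[
    {"slide":[0,0,-1],"roll":0,"fingers":-1},
    {"slide":[0,0,-1],"roll":0,"fingers":-1},
    {"slide":[0,0,-1],"roll":0,"fingers":-1},
    {"slide":[0,0,-0.65],"roll":0,"fingers":-1},
    {"slide":[0,0,0],"roll":0,"fingers":-1},
    {"slide":[0,0,0],"roll":0,"fingers":0},
    {"slide":[0,0,0],"roll":0,"fingers":0},
    {"slide":[0,0,0],"roll":0,"fingers":0},
    {"slide":[0,0,0],"roll":0,"fingers":0},
    {"slide":[0,0,1],"roll":0,"fingers":0},
    {"slide":[0,0,1],"roll":0,"fingers":0},
    {"slide":[0,0,1],"roll":0,"fingers":0},
    {"slide":[0,0,1],"roll":0,"fingers":0},
    {"slide":[-0.5,0.5,0],"roll":0.5,"fingers":0},
    {"slide":[-0.7,1,0],"roll":1,"fingers":0},
    {"slide":[-0.7,1,0],"roll":1,"fingers":0},
    {"slide":[-0.7,1,0],"roll":1,"fingers":0},
    {"slide":[-0.7,1,0],"roll":1,"fingers":0},
    {"slide":[0,0,0],"roll":0,"fingers":0},
  ],
)

```text
t: 46.88
tool_pos: [0.4127, 0.1019, 0.2638]
orientation: [0.801, 1.418, -0.8]
force: [0.1, -0.5, 0.7]
opening: 0.0471
```

Run:
```python
from h import *
s=pose(); save('wrist','w15'); save('top','t15'); save('scene','s15')
for n in ['nippers','float','strip','offcut','screwdriver']: rect('scene',n,.126)
```

```text
t 46.88 pos [0.4127 0.1019 0.2638] jawyaw 31.1 q6 -0.42 q1 0.12 open 0.0471 F [ 0.1 -0.5  0.7] tilt 0.06
nippers scene p0.32 ext [280. 195. 126. 118.] ctr (555.0,107.2) L 457.9 W 262.6 long 84.4
float scene p0.69 ext [251. 204.  35.  40.] ctr (515.1,-31.4) L 122.7 W 60.6 long 83.7
strip scene p0.80 ext [313. 194.  34.  33.] ctr (623.3,111.6) L 120.7 W 48.2 long 85.9
offcut scene p0.81 ext [273. 225.  35.  31.] ctr (608.4,-45.1) L 93.0 W 53.9 long 85.6
screwdriver scene p0.66 ext [284. 181.  33.  28.] ctr (530.7,100.7) L 132.6 W 31.6 long 87.0
```

View pics/w15.png

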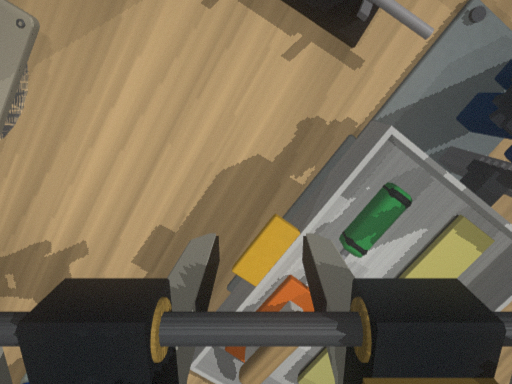

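View pics/s15.png

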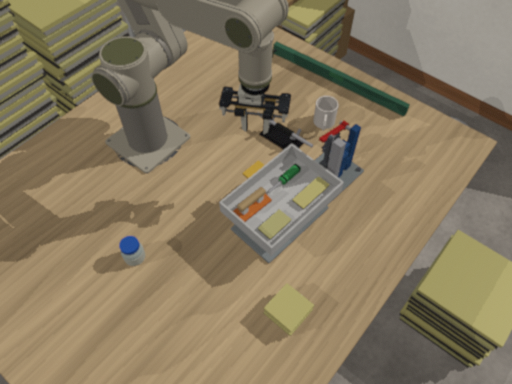

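>>> play_rows(
  plan=[
    {"slide":[-0.2,0.9,0],"roll":1,"fingers":0.2},
    {"slide":[-0.2,0.9,0],"roll":1,"fingers":0.2},
    {"slide":[-0.2,0.9,0],"roll":1,"fingers":0.2},
    {"slide":[-0.2,0.9,0],"roll":1,"fingers":0.2},
    {"slide":[-0.2,0.9,0],"roll":1,"fingers":0.2},
    {"slide":[-0.2,0.9,0],"roll":1,"fingers":0.2},
    {"slide":[-0.2,0.9,0],"roll":1,"fingers":0.2},
    {"slide":[0,0.5,0],"roll":0.4,"fingers":0.2},
    {"slide":[0,0,0],"roll":0,"fingers":0.2},
  ],
)

```text
t: 48.4
tool_pos: [0.3717, 0.3046, 0.2631]
orientation: [-0.001, 1.571, -0.0]
force: [0.9, -0.0, 0.1]
opening: 0.0558
```

Run:
```python
from h import *
s=pose(); C=cam('wrist',s)
save('wrist','w16')
for n,z in [('rod',.0535),('cradle',.03)]: rect('wrist',n,z,C)
for n in ['pawl_tail','pawl_pivot','rod','mug','cradle']:
    for m in robot.mark_of('wrist',n)[:2]: print(n,np.round(m['point'],1),round(m['p'],2),atz(C,m['point'],{'pawl_tail':.209,'pawl_pivot':.188,'rod':.0535}.get(n,0)))
```

```text
t 48.40 pos [0.3717 0.3046 0.2631] jawyaw 90.0 q6 -0.99 q1 0.58 open 0.0558 F [ 0.9 -0.   0.1] tilt 0.04
cradle wrist p0.79 ext [266. 153.  67. 120.] ctr (363.4,288.3) L 147.1 W 31.8 long 0.7
rod [264.6 165.9] 0.68 [0.3711247  0.30768691 0.0535    ]
mug [386.8 199. ] 0.67 [0.42876048 0.4761389  0.        ]
cradle [266.  151.8] 0.69 [0.36383111 0.31005799 0.        ]
```

View pics/w16.png

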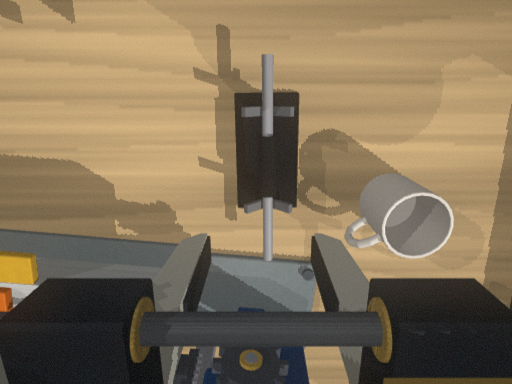

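Run:
```python
from h import *
s=pose(); C=cam('wrist',s)
for p in [(267.5,55),(268,261),(267.5,135),(268,197)]: print('rod',atz(C,p,.0595 if p[1]<100 or p[1]>240 else .0595))
for p in [(235,92),(298,92),(236,207),(299,207)]: print('base',atz(C,p,.008))
```

```text
t 48.80 pos [0.3717 0.3039 0.2634] jawyaw 90.0 q6 -0.99 q1 0.58 open 0.0558 F [ 0.3 -0.4  0.2] tilt 0.01
rod [0.25229506 0.30957482 0.0595    ]
rod [0.49197809 0.31187056 0.0595    ]
rod [0.33492578 0.31014958 0.0595    ]
rod [0.40754056 0.31124529 0.0595    ]
base [0.28906199 0.27104714 0.008     ]
base [0.28901239 0.34817643 0.008     ]
base [0.43824316 0.269086   0.008     ]
base [0.43816361 0.35465994 0.008     ]
```

>>> play_rows(
  plan=[
    {"slide":[0,0.22,0],"roll":0.05,"fingers":0.2},
    {"slide":[0,0,-1],"roll":0,"fingers":0.2},
    {"slide":[0,0,-1],"roll":0,"fingers":0.2},
    {"slide":[0,0,-1],"roll":0,"fingers":0.2},
    {"slide":[0,0,-1],"roll":0,"fingers":0.2},
    {"slide":[0,0,-1],"roll":0,"fingers":0.2},
    {"slide":[0,0,-1],"roll":0,"fingers":0.2},
    {"slide":[0,0,-1],"roll":0,"fingers":0.2},
    {"slide":[0,0,-0.58],"roll":0,"fingers":0.2},
    {"slide":[0,0,0],"roll":0,"fingers":0.2},
  ],
)

```text
t: 50.05
tool_pos: [0.3705, 0.3105, 0.0348]
orientation: [-0.008, 1.573, 0.005]
force: [0.6, 0.2, 0.6]
opening: 0.0556
```

Run:
```python
from h import *
s=pose(); save('wrist','w17')
```

```text
t 50.05 pos [0.3705 0.3105 0.0348] jawyaw 90.5 q6 -0.99 q1 0.59 open 0.0556 F [0.6 0.2 0.6] tilt 0.16
```

View pics/w17.png

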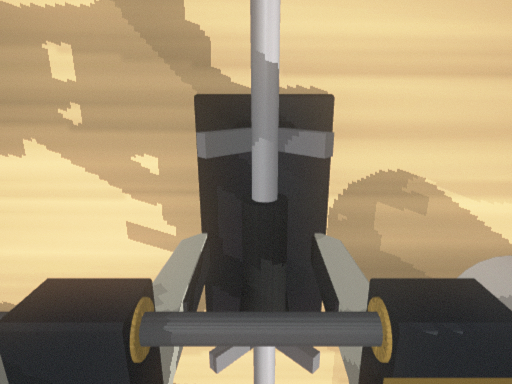

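Centred on the sleeve. Close, then lift.

>>> play_rows(
  plan=[
    {"slide":[0,0,0],"roll":0,"fingers":-1},
    {"slide":[0,0,0],"roll":0,"fingers":-1},
    {"slide":[0,0,0],"roll":0,"fingers":-1},
    {"slide":[0,0,0],"roll":0,"fingers":-1},
    {"slide":[0,0,0],"roll":0,"fingers":-1},
    {"slide":[0,0,0],"roll":0,"fingers":-1},
  ],
  squeeze=55,
)

```text
t: 50.85
tool_pos: [0.372, 0.3122, 0.0367]
orientation: [-0.005, 1.57, 0.008]
force: [-0.5, 5.6, 1.5]
opening: 0.0206
```

Run:
```python
from h import *
s=pose()
```

```text
t 50.85 pos [0.372  0.3122 0.0367] jawyaw 90.5 q6 -0.99 q1 0.59 open 0.0206 F [-0.5  5.6  1.5] tilt 0.15
```

>>> play_rows(
  plan=[
    {"slide":[0,0,0.5],"roll":0,"fingers":-1},
    {"slide":[0,0,1],"roll":0,"fingers":-1},
    {"slide":[0,0,1],"roll":0,"fingers":-1},
    {"slide":[0,0,1],"roll":0,"fingers":-1},
    {"slide":[0,0,1],"roll":0,"fingers":-1},
    {"slide":[0,0,0],"roll":0,"fingers":-1},
    {"slide":[0.3,-0.5,0],"roll":-0.35,"fingers":-1},
    {"slide":[0.4,-0.6,0],"roll":-0.35,"fingers":-1},
    {"slide":[0.4,-0.6,0],"roll":0,"fingers":-1},
    {"slide":[0,0,0],"roll":0,"fingers":-1},
  ],
)

```text
t: 52.1
tool_pos: [0.4045, 0.2578, 0.169]
orientation: [0.072, 1.572, -0.075]
force: [-0.7, -0.5, -1.6]
opening: 0.0209
```

```bash
cat > see.py <<'E'
from h import *
import sys
k=sys.argv[1]
s=pose(); w=save('wrist','w'+k); t=save('top','t'+k); c=save('scene','s'+k)
a=cv2.resize(t[130:270,110:290],None,fx=3.2,fy=3.2,interpolation=cv2.INTER_CUBIC)
b=cv2.resize(c[95:190,260:400],None,fx=4.1,fy=4.1,interpolation=cv2.INTER_CUBIC)
cv2.imwrite('pics/a%s.png'%k,a[:,:,::-1]);cv2.imwrite('pics/b%s.png'%k,b[:,:,::-1])
E
python3 see.py 18
```

```text
t 52.10 pos [0.4045 0.2578 0.169 ] jawyaw 84.6 q6 -1.02 q1 0.46 open 0.0209 F [-0.7 -0.5 -1.6] tilt 0.18
```

View pics/w18.png

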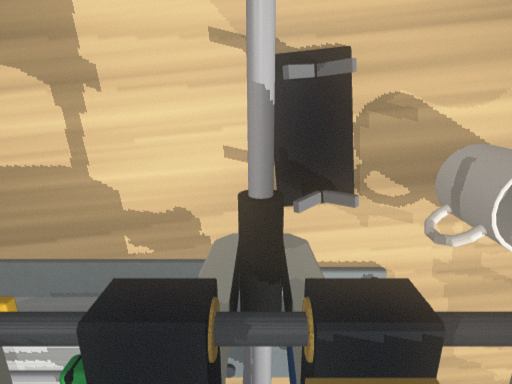

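View pics/a18.png

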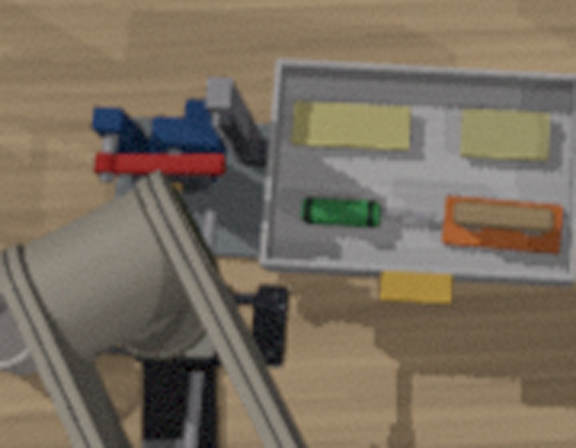

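View pics/b18.png

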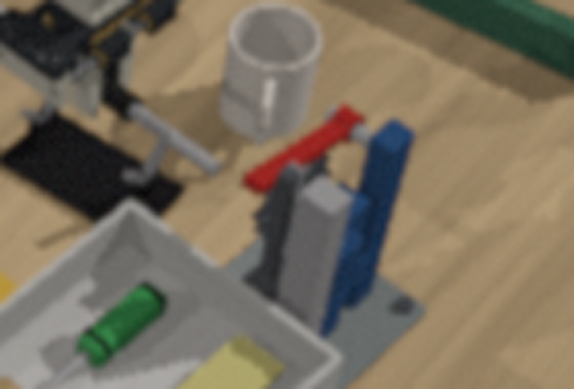

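Run:
```python
from h import *
S,T=cam('scene'),cam('top')
a=lambda p:(p[0]/3.2+110,p[1]/3.2+130)
b=lambda p:(p[0]/4.1+260,p[1]/4.1+95)
def hf(X):
    d=np.array(X[:2])-[.590,.2935];c,s=.996,-.0889
    return np.round([c*d[0]+s*d[1],-s*d[0]+c*d[1],X[2]],4)*1000
for n,p,q in [('tip',(212,214),(214,165)),('pawlend_mid',(224,165),(255,182)),('pawl_other',(97,163),(350,113))]:
    X,e=tri(T,a(p),S,b(q));print(n,np.round(X,4),np.round(e,4),hf(X))
print(hf([.4045,.2578,.186]))
X=np.array([.4045+.12*.996,.2578-.12*.0889,.186]);print('pred tip',X,proj(T,X)-a((212,214)),proj(S,X)-b((214,165)))
```

```text
tip [0.5208 0.2467 0.1886] [0.0022 0.0022] [-64.8 -52.8 188.6]
pawlend_mid [0.5638 0.2319 0.2141] [0.0035 0.0035] [-20.7 -63.7 214.1]
pawl_other [0.5731 0.3556 0.1922] [0. 0.] [-22.3  60.4 192.2]
[-181.6  -52.   186. ]
pred tip [0.52402  0.247132 0.186   ] [-0.53565791 -1.3439418 ] [0.14854545 1.1560804 ]
```

>>> play_rows(
  plan=[
    {"slide":[0.6,0.03,0],"roll":0,"fingers":-1},
    {"slide":[0.65,0.04,0],"roll":0,"fingers":-1},
    {"slide":[0.6,0.03,0],"roll":0,"fingers":-1},
    {"slide":[0,0,0],"roll":0,"fingers":-1},
  ],
)

```text
t: 52.75
tool_pos: [0.4601, 0.2633, 0.1704]
orientation: [0.07, 1.57, -0.071]
force: [-0.8, 0.0, -1.3]
opening: 0.021
```

```bash
python3 see.py 19
```

```text
t 52.75 pos [0.4601 0.2633 0.1704] jawyaw 84.9 q6 -1.06 q1 0.42 open 0.0210 F [-0.8  0.  -1.3] tilt 0.05
```

View pics/a19.png

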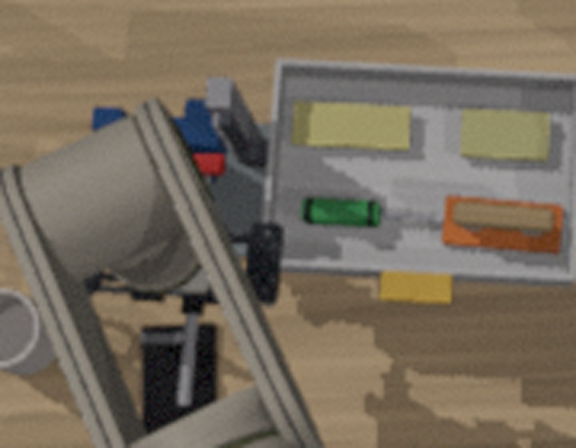

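View pics/b19.png

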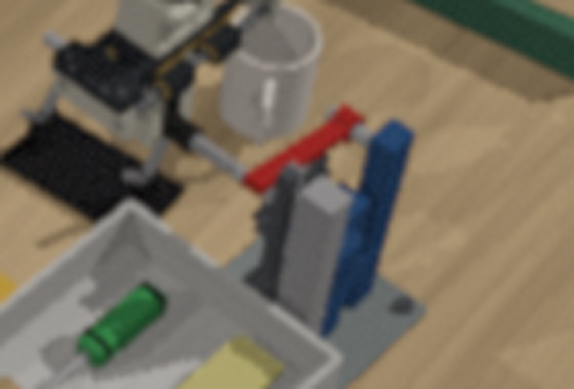

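>>> play_rows(
  plan=[
    {"slide":[0,0.03,0.3],"roll":0,"fingers":-1},
    {"slide":[0.01,0.1,0.57],"roll":0,"fingers":-1},
    {"slide":[0.02,0.18,0.52],"roll":0,"fingers":-1},
    {"slide":[0,0,0],"roll":0,"fingers":-1},
  ],
)

```text
t: 53.4
tool_pos: [0.4622, 0.2733, 0.2154]
orientation: [0.072, 1.566, -0.068]
force: [0.6, -0.7, -2.3]
opening: 0.021
```

```bash
python3 see.py 20
```

```text
t 53.40 pos [0.4622 0.2733 0.2154] jawyaw 84.9 q6 -1.04 q1 0.44 open 0.0210 F [ 0.6 -0.7 -2.3] tilt 0.26
```

View pics/b20.png

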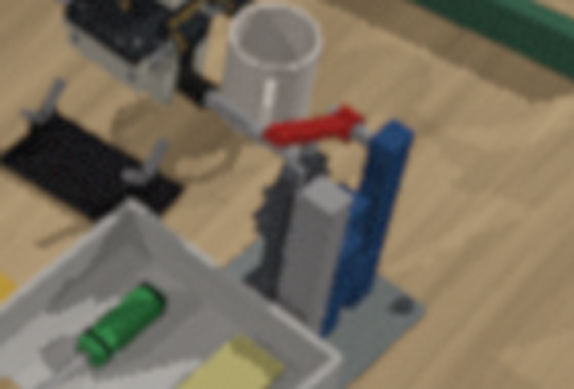

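Pawl is lifting on the rod; continue the arc.

>>> play_rows(
  plan=[
    {"slide":[0.02,0.27,0.5],"roll":0,"fingers":-1},
    {"slide":[0.03,0.37,0.42],"roll":0,"fingers":-1},
    {"slide":[0.04,0.42,0.37],"roll":0,"fingers":-1},
    {"slide":[0.04,0.49,0.27],"roll":0,"fingers":-1},
    {"slide":[0.05,0.53,0.2],"roll":0,"fingers":-1},
    {"slide":[0.05,0.53,0.09],"roll":0,"fingers":-1},
    {"slide":[0.04,0.42,0],"roll":0,"fingers":-1},
    {"slide":[0.04,0.42,0],"roll":0,"fingers":-1},
    {"slide":[0,0,0],"roll":0,"fingers":-1},
  ],
)

```text
t: 54.68
tool_pos: [0.47, 0.3765, 0.2676]
orientation: [0.069, 1.57, -0.07]
force: [1.0, -0.9, -1.6]
opening: 0.0208
```

```bash
python3 see.py 21
```

```text
t 54.67 pos [0.47   0.3765 0.2676] jawyaw 84.9 q6 -0.89 q1 0.59 open 0.0208 F [ 1.  -0.9 -1.6] tilt 0.05
```

View pics/b21.png

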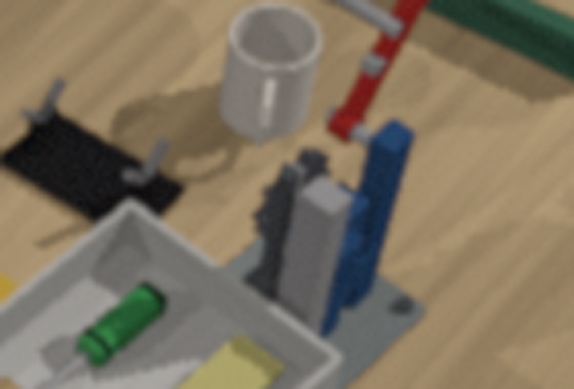

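>>> play_rows(
  plan=[
    {"slide":[0.04,0.42,0],"roll":0,"fingers":-1},
    {"slide":[0.04,0.42,-0.1],"roll":0,"fingers":-1},
    {"slide":[0,0,0],"roll":0,"fingers":-1},
    {"slide":[0,-0.4,0],"roll":0,"fingers":-1},
    {"slide":[-1,0,0],"roll":0,"fingers":-1},
    {"slide":[-1,0,0],"roll":0,"fingers":-1},
    {"slide":[0,0,0],"roll":0,"fingers":-1},
  ],
)

```text
t: 55.7
tool_pos: [0.4114, 0.3887, 0.2657]
orientation: [0.07, 1.569, -0.069]
force: [0.5, -0.1, -1.7]
opening: 0.0208
```

```bash
python3 see.py 22
```

```text
t 55.70 pos [0.4114 0.3887 0.2657] jawyaw 84.9 q6 -0.82 q1 0.67 open 0.0208 F [ 0.5 -0.1 -1.7] tilt 0.05
```

View pics/s22.png

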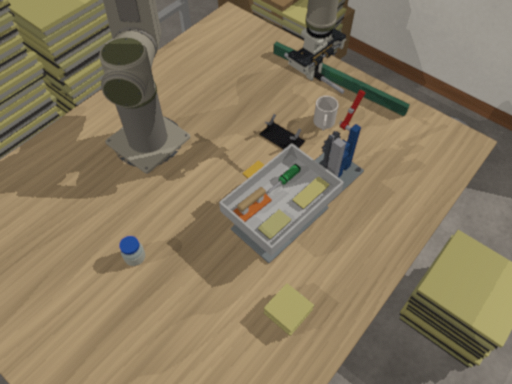

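View pics/w22.png

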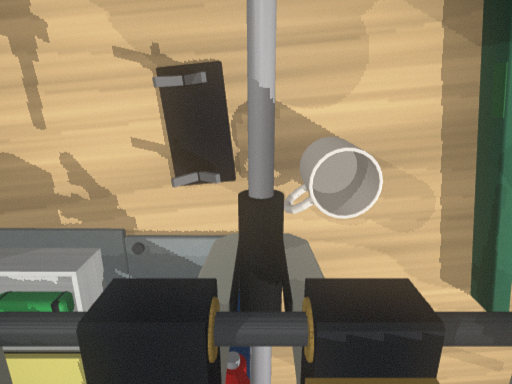

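>>> play_rows(
  plan=[
    {"slide":[-0.35,-0.65,0],"roll":0.35,"fingers":-1},
    {"slide":[-0.35,-0.65,0],"roll":0.35,"fingers":-1},
    {"slide":[-0.35,-0.65,0],"roll":0,"fingers":-1},
    {"slide":[-0.35,-0.62,0],"roll":0,"fingers":-1},
    {"slide":[0,0,-1],"roll":0,"fingers":-1},
    {"slide":[0,0,-1],"roll":0,"fingers":-1},
    {"slide":[0,0,-1],"roll":0,"fingers":-1},
    {"slide":[0,0,-1],"roll":0,"fingers":-1},
    {"slide":[0,0,0],"roll":0,"fingers":-1},
  ],
)

```text
t: 56.98
tool_pos: [0.3696, 0.3104, 0.1426]
orientation: [-0.008, 1.575, 0.003]
force: [0.8, 0.2, -1.9]
opening: 0.0206
```

```bash
python3 see.py 23
python3 - <<'E'
from h import *
S,T=cam('scene'),cam('top')
def w(x,y,z): return (.590+.996*x+.0889*y,.2935-.0889*x+.996*y,z)
for th in (1.5,1.9):
    f=np.radians(168)-th
    for r in (.099,.12):
        X=w(-.021,.055+r*np.cos(f),.188+r*np.sin(f)); print(th,r,proj(S,X),proj(T,X))
E
```

```text
t 56.98 pos [0.3696 0.3104 0.1426] jawyaw 90.4 q6 -0.99 q1 0.59 open 0.0206 F [ 0.8  0.2 -1.9] tilt 0.30
1.5 0.099 [352.45185598  99.92040578] [129.73018084 172.89345001]
1.5 0.12 [354.27103845  94.34208019] [126.80342925 171.03913365]
1.9 0.099 [359.28146682  96.82237757] [118.2732536  173.37129437]
1.9 0.12 [362.57108361  90.68158424] [112.76621709 171.64809396]
```

View pics/w23.png

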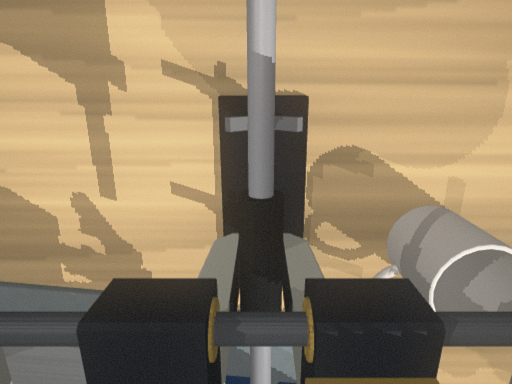

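View pics/s23.png

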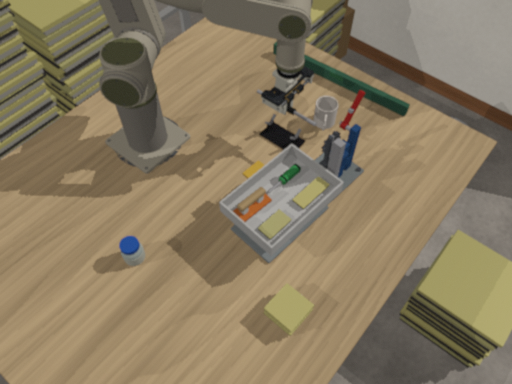

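>>> play_rows(
  plan=[
    {"slide":[0,0.02,-1],"roll":0,"fingers":-1},
    {"slide":[0,0,-1],"roll":0,"fingers":-1},
    {"slide":[0,0,-0.9],"roll":0,"fingers":-1},
    {"slide":[0,0,-0.4],"roll":0,"fingers":-1},
    {"slide":[0,0,-0.2],"roll":0,"fingers":-1},
    {"slide":[0,0,0],"roll":0,"fingers":-1},
  ],
)

```text
t: 57.88
tool_pos: [0.3712, 0.3129, 0.041]
orientation: [-0.006, 1.57, 0.007]
force: [1.5, 0.1, -1.1]
opening: 0.0212
```

>>> play_rows(
  plan=[
    {"slide":[0,-0.03,-0.1],"roll":0,"fingers":-1},
    {"slide":[0,0,0],"roll":0,"fingers":-1},
  ],
)

```text
t: 58.12
tool_pos: [0.3709, 0.3117, 0.0375]
orientation: [-0.006, 1.57, 0.007]
force: [-0.1, 0.3, -2.0]
opening: 0.0207
```

>>> play_rows(
  plan=[
    {"slide":[0,0,-0.03],"roll":0,"fingers":-1},
    {"slide":[0,0,0],"roll":0,"fingers":-0.3},
    {"slide":[0,0,0],"roll":0,"fingers":0.1},
    {"slide":[0,0,0],"roll":0,"fingers":0.2},
    {"slide":[0,0,0],"roll":0,"fingers":0.2},
    {"slide":[0,0,0.5],"roll":0,"fingers":0.2},
    {"slide":[0,0,1],"roll":0,"fingers":0.2},
    {"slide":[0,0,1],"roll":0,"fingers":0.2},
    {"slide":[0,0,1],"roll":0,"fingers":0.2},
    {"slide":[0,0,1],"roll":0,"fingers":0.2},
    {"slide":[0,0,1],"roll":0,"fingers":0.2},
    {"slide":[0,0,0],"roll":0,"fingers":0.2},
  ],
)

```text
t: 59.62
tool_pos: [0.3722, 0.3127, 0.2052]
orientation: [-0.004, 1.565, 0.009]
force: [-0.1, 0.3, 0.0]
opening: 0.0561
```

```bash
python3 see.py 24
python3 - <<'E'
from h import *
C=cam('wrist')
for n in ['rod','cradle','push_ledge']:
    for m in robot.mark_of('wrist',n)[:1]: print(n,np.round(m['point'],1),round(m['p'],2),atz(C,m['point'],{'rod':.0535}.get(n,0)))
E
```

```text
t 59.62 pos [0.3722 0.3127 0.2052] jawyaw 90.5 q6 -0.99 q1 0.59 open 0.0561 F [-0.1  0.3  0. ] tilt 0.37
rod [261.7 178. ] 0.96 [0.36821834 0.31089171 0.0535    ]
cradle [262.  159.2] 0.88 [0.3599583  0.31126737 0.        ]
```

View pics/w24.png

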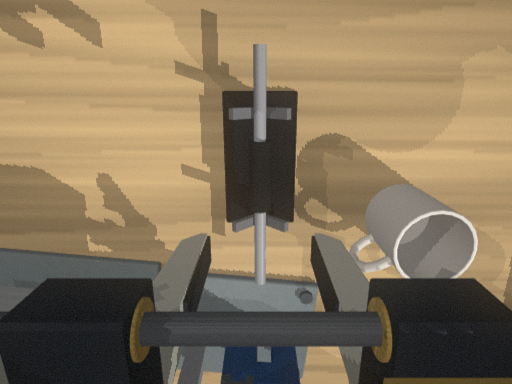

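>>> play_rows(
  plan=[
    {"slide":[0,0,1],"roll":0,"fingers":-1},
    {"slide":[0.25,-0.9,0],"roll":-0.35,"fingers":-1},
    {"slide":[0.25,-0.9,0],"roll":-0.34,"fingers":-1},
    {"slide":[0.25,-0.9,0],"roll":0,"fingers":-1},
    {"slide":[0.25,-0.9,0],"roll":0,"fingers":-1},
    {"slide":[0.25,-0.9,0],"roll":0,"fingers":-1},
    {"slide":[0.25,-0.9,0],"roll":0,"fingers":-1},
    {"slide":[0.25,-0.9,0],"roll":0,"fingers":-1},
    {"slide":[0,0,0],"roll":0,"fingers":-1},
  ],
)

```text
t: 61.05
tool_pos: [0.423, 0.1212, 0.2304]
orientation: [0.071, 1.571, -0.072]
force: [-0.1, 0.5, 0.4]
opening: 0.0003
```

```bash
python3 see.py 25
python3 - <<'E'
from h import *
C=cam('wrist')
g=robot.mark_of('wrist','push_ledge'); print([(m['point'],m['p'],atz(C,m['point'],.155)) for m in g[:2]])
rect('wrist','push_ledge',.155,C)
E
```

```text
t 61.05 pos [0.423  0.1212 0.2304] jawyaw 84.8 q6 -1.32 q1 0.16 open 0.0003 F [-0.1  0.5  0.4] tilt 0.09
[([180.9, 238.6], 0.61, array([0.44706245, 0.05527178, 0.155     ]))]
push_ledge wrist p0.82 ext [205. 301. 409. 166.] ctr (458.8,-0.1) L 220.4 W 70.1 long -84.1
```

View pics/w25.png

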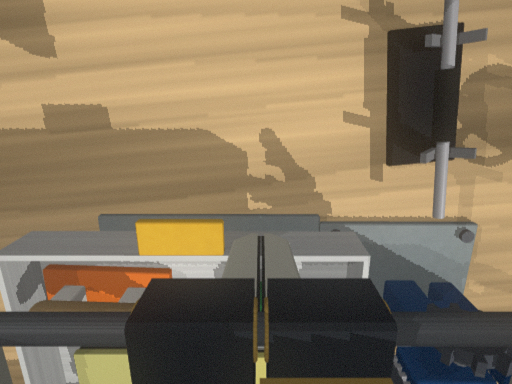

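>>> play_rows(
  plan=[
    {"slide":[0.26,-0.73,0],"roll":0,"fingers":-1},
    {"slide":[0.26,-0.73,0],"roll":0,"fingers":-1},
    {"slide":[0.25,-0.74,0],"roll":0,"fingers":-1},
    {"slide":[0,0,-1],"roll":0,"fingers":-1},
    {"slide":[0,0,-0.9],"roll":0,"fingers":-1},
    {"slide":[0,0,-0.3],"roll":0,"fingers":-1},
    {"slide":[0,0,-0.2],"roll":0,"fingers":-1},
    {"slide":[0,0,-0.2],"roll":0,"fingers":-1},
    {"slide":[0,0,-0.2],"roll":0,"fingers":-1},
    {"slide":[0,0,0],"roll":0,"fingers":-1},
  ],
)

```text
t: 62.55
tool_pos: [0.4467, 0.0567, 0.1478]
orientation: [0.069, 1.568, -0.069]
force: [-0.1, -0.5, 0.4]
opening: 0.0005
```

```bash
python3 see.py 26
```

```text
t 62.55 pos [0.4467 0.0567 0.1478] jawyaw 85.0 q6 -1.47 q1 0.01 open 0.0005 F [-0.1 -0.5  0.4] tilt 0.07
```

View pics/w26.png

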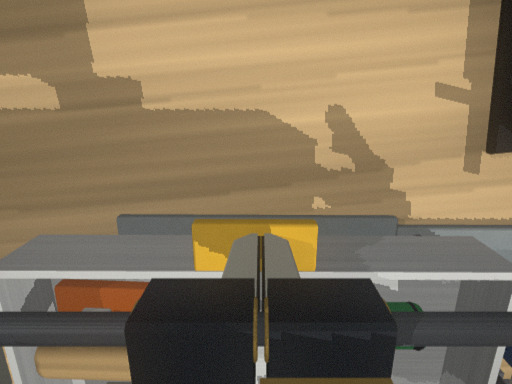

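>>> play_rows(
  plan=[
    {"slide":[0,0,-0.25],"roll":0,"fingers":-1},
    {"slide":[0,0,-0.25],"roll":0,"fingers":-1},
    {"slide":[0,0,-0.25],"roll":0,"fingers":-1},
    {"slide":[0,0,-0.25],"roll":0,"fingers":-1},
  ],
)

```text
t: 63.2
tool_pos: [0.4468, 0.0567, 0.1182]
orientation: [0.069, 1.568, -0.069]
force: [-1.9, 0.3, 7.0]
opening: 0.0002
```

```bash
python3 see.py 27
```

```text
t 63.20 pos [0.4468 0.0567 0.1182] jawyaw 84.9 q6 -1.47 q1 0.01 open 0.0002 F [-1.9  0.3  7. ] tilt 0.08
```

View pics/s27.png

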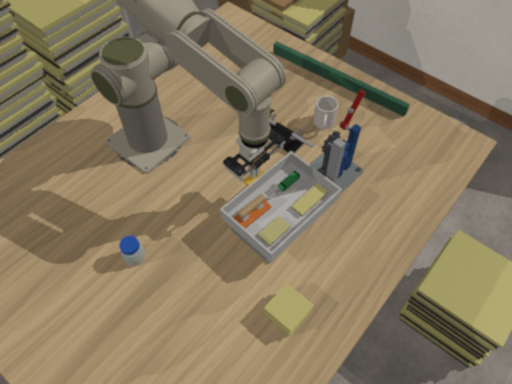

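>>> play_rows(
  plan=[
    {"slide":[0,0,-0.25],"roll":0,"fingers":-1},
    {"slide":[0,0,-0.25],"roll":0,"fingers":-1},
    {"slide":[0,0,-0.25],"roll":0,"fingers":-1},
    {"slide":[0,0,-0.25],"roll":0,"fingers":-1},
    {"slide":[0,0,-0.25],"roll":0,"fingers":-1},
    {"slide":[0,0,-0.25],"roll":0,"fingers":-1},
    {"slide":[0,0,-0.2],"roll":0,"fingers":-1},
    {"slide":[0,0,0],"roll":0,"fingers":-1},
  ],
)

```text
t: 64.35
tool_pos: [0.4462, 0.0565, 0.0662]
orientation: [0.069, 1.57, -0.069]
force: [0.8, -0.2, -0.5]
opening: 0.0006
```

>>> play_rows(
  plan=[
    {"slide":[0,0,-0.08],"roll":0,"fingers":-1},
    {"slide":[0,0,-0.05],"roll":0,"fingers":-1},
  ],
)

```text
t: 64.6
tool_pos: [0.4464, 0.0565, 0.065]
orientation: [0.069, 1.57, -0.069]
force: [-18.6, -1.2, 40.9]
opening: 0.0008
```

>>> play_rows(
  plan=[
    {"slide":[0,0,0.5],"roll":0,"fingers":-1},
    {"slide":[0,0,1],"roll":0,"fingers":-1},
    {"slide":[0,0,1],"roll":0,"fingers":-1},
    {"slide":[0,0,1],"roll":0,"fingers":-1},
    {"slide":[0,0,1],"roll":0,"fingers":-1},
    {"slide":[0,0,1],"roll":0,"fingers":-1},
    {"slide":[0,0,1],"roll":0,"fingers":-1},
    {"slide":[-0.5,-1,0],"roll":0,"fingers":-1},
    {"slide":[-0.5,-1,0],"roll":0,"fingers":-1},
    {"slide":[-0.5,-1,0],"roll":0,"fingers":-1},
    {"slide":[0,-1,0],"roll":0,"fingers":-1},
    {"slide":[0,-1,0],"roll":0,"fingers":-1},
    {"slide":[0,-1,0],"roll":0,"fingers":-1},
    {"slide":[0,-1,0],"roll":0,"fingers":-1},
    {"slide":[0,-1,0],"roll":0,"fingers":-1},
    {"slide":[0,0,0],"roll":0,"fingers":-1},
  ],
)

```text
t: 66.6
tool_pos: [0.4008, -0.1848, 0.2572]
orientation: [0.071, 1.57, -0.071]
force: [0.3, -0.6, -0.6]
opening: 0.0005
```

```bash
python3 see.py 28
python3 - <<'E'
from h import *
S,T=cam('scene'),cam('top')
def w(x,y,z): return (.590+.996*x+.0889*y,.2935-.0889*x+.996*y,z)
for z in (.155,.065):
  for X in [(.105,-.095),(.105,-.405),(-.105,-.405),(-.105,-.095)]: print(z,X,proj(T,w(*X,z)).round(1),proj(S,w(*X,z)).round(1))
for n in ['tray_in','rod','push_ledge','mug','spacer_jar','tile_stack','pawl_tail']:
    a=robot.mark_of('scene',n);b=robot.mark_of('top',n)
    if a and b: X,e=tri(S,a[0]['point'],T,b[0]['point']);print(n,X.round(3),np.round(e,4))
E
```

```text
t 66.60 pos [ 0.4008 -0.1848  0.2572] jawyaw 84.8 q6 -2.03 q1 -0.55 open 0.0005 F [ 0.3 -0.6 -0.6] tilt 0.03
0.155 (0.105, -0.095) [194.9 147.8] [344.1 181.2]
0.155 (0.105, -0.405) [290.6 152.5] [272.3 247.2]
0.155 (-0.105, -0.405) [288.3 216.6] [219.6 201.4]
0.155 (-0.105, -0.095) [189.8 211.7] [292.  142.8]
0.065 (0.105, -0.095) [198.2 155.7] [339.6 197.8]
0.065 (0.105, -0.405) [288.4 160.1] [271.4 261.7]
0.065 (-0.105, -0.405) [286.3 220.8] [221.5 217.5]
0.065 (-0.105, -0.095) [193.4 216.1] [290.2 160.4]
rod [0.369 0.308 0.056] [0.0021 0.0021]
push_ledge [0.448 0.056 0.067] [0.0023 0.0023]
mug [ 0.439  0.476 -0.006] [0.001 0.001]
tile_stack [ 0.777 -0.196  0.021] [0.0021 0.0021]
pawl_tail [ 0.6    0.422 -0.062] [0.0928 0.0928]
```

View pics/s28.png

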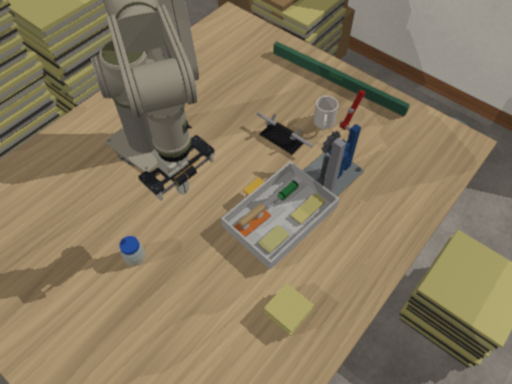

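View pics/t28.png

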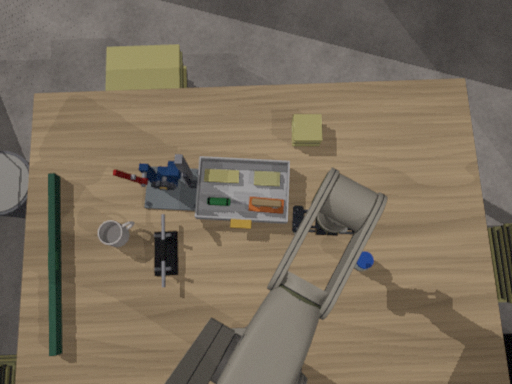

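Run:
```python
from plant import robot
print(robot.close_job())
```

```text
the job is handed in; nothing more can be done
None
```

The job is done and handed in at about 67 s of the 192 s allowed.

- **Loading:** The tile strip, offcut, screwdriver and grout float are in the tray. The nippers were never found in any picture, so I took them as absent. I nudged the float about 5 cm away from the tray before gripping it, because the gripper's body would have hit the tray.
- **Pawl:** I took the rod from its cradle and threw the pawl over with its tip. In the scene picture the pawl's free end sits at (362, 91), which is where it should be at its 1.9 rad stop.
- **Rod:** It is lying in its cradle again; the two fixed cameras put its middle at (0.369, 0.308, 0.056) m.
- **Tray:** I pushed it down with the shut fingers on the ledge. It stopped firmly at a ledge height of 0.065 m, which is the full 90 mm of travel. The cameras afterwards put the ledge at 0.067 m.
- **Bystanders:** The tile stack and mug look undisturbed in the last pictures. The jar stands in its place in the last scene picture, but I have no final position measurement for it.

Three checks fell short:
- **Push force:** The last push against the stop read about 41 N on the wrist. That was on the shut fingertips; the limit for the wrist is 120 N.
- **Pawl point:** The network's last fix on the pawl tail was nonsense (93 mm mismatch between the two cameras), so I relied on the scene picture instead.
- **Offcut grasp:** The first grip came out too high, so I opened, lowered and gripped again before lifting it.

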